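# Slide culture dishes into their carrier trays by size

### The arm

A 7-joint arm with a two-finger parallel gripper is mounted at the origin on the work surface. World frame = base frame: x ahead of the robot, y to its left, z up, the work surface at z = 0. Lengths are in mm, angles in rad, forces in N, time in s.
With the tool pointing down it reaches from about 350 to 900 mm from the base axis. Payload 7.2 kg.
Tool frame: the origin (TCP) lies midway between the tips of the shut fingers; the grasp point (between the pads) lies 19 mm behind it; z points along the fingers, y is the line along which they close (so a half turn about z gives the same grasp; the last joint's range is limited). The gripper opens to 85 mm and grips with 20 to 120 N. Pads are 22 mm wide; open, the fingers measure 114 mm over their backs; the gripper's body (76 mm by 85 mm) begins 54 mm behind the grasp point. The pads swing forward as they close: fully open they stand 13 mm farther back than shut.
Start: joints at [1.096, 0.411, -0.013, 1.596, 0.006, 1.134, -0.082], TCP at [247.284, -574.003, 207.797] pointing down, gripper open.
Joint ranges: [-2.95, 2.95], [-0.29, 1.99], [-1.47, 1.44], [0.14, 2.54], [-1.03, 4.17], [0.13, 1.85], [-2.86, 2.86]. Speed limits (rad/s): [2.39, 2.39, 3.01, 3.01, 3.14, 3.14, 3.14].

### API

Orientations are given as a unit quaternion [w, x, y, z].
In Python, from rig import bot, imaging, sign_off gives the robot as it stands.
- The arm moves only by the tool jog_arm, never from a script. Its argument "increments" is a list of rows, each a list of 7 numbers: the shift along the tool's x, y, z scaled (see below), then the turn, a rotation vector about the tool's x, y, z scaled (see below), then the opening, from 0 (shut) to 1 (fully open). A call has 1 to 20 rows; each row shifts and turns the commanded pose from where the row before left it, along the tool's axes as they then stand; what a row does not reach is not made up. The controller multiplies each number of a shift by 2 cm and each number of a turn by 2 pi rad. A row lasts 1/12 s, in which the tool goes at most 41.7 mm and 7.16 degrees, less where a joint would pass 70% of its speed; a pose out of reach is approached as far as the arm can. A call with a number of a shift or a turn outside -1 to 1 is refused whole. A call with a gripper value outside its range is refused whole. The fingers move at their own pace and stop on an object; "newtons" is the grip in N (left out, the last holds). Time passes only in rows, so rows that do not move let the fingers close. It gives the time, the measured TCP pose, the force, the opening and the grip force at its end, in the units of the state.
- bot.get_state(): the state, without advancing time (a new reading comes with each control period).
- imaging.get_image(name): name is "side" or "top" or "wrist"; returns a dict with "color" (400x640x3 uint8, red, green, blue), "depth" (400x640 float32, mm along the optical axis (not along the pixel's ray), 0 where there is no reading), "mtx" (3x3 intrinsics, pixels), "dist" ([k1, k2, p1, p2, k3] as OpenCV has them; the pictures are not rectified), "rvec" (rotation vector, rad) and "tvec" (3), from world to camera coordinates, as OpenCV has them; the wrist camera has in their place "hand_eye" (4x4, takes a point from camera to tool coordinates, whose origin is the TCP and whose axes are the flange's). Camera axes: x right, y down, z forward; pixel columns grow to the right and rows downward; lengths in mm; the calibration is good to about 2 mm. A picture is of the moment at which its call begins: read the wrist's pose just before it.
- sign_off(): hands the job in; it is judged then, once.
The state is a dict: "clock": time; "joints": joint angles; "joint_velocities": joint speeds; "joint_efforts": joint torques, N m; "tcp_pos": TCP position; "tcp_rot": TCP orientation; "ft_force": force on the tool from outside, world axes, zero at the start; "ft_torque": the same for the moment, N m; "opening": opening from 0.0 (shut) to 1.0 (fully open); "finger_force": force on a finger pad.
Only numpy, scipy, OpenCV 4.12 (cv2) and the standard library are available. Lean on these libraries where they do the work, as an engineer would, in place of code of your own. Each camera call takes 0.05 s, during which the arm holds its last target. There are 200 camera calls.

### The job

Sort the four lidded glass dishes by size: both large ones into the wider steel tray and both small ones into the narrower tray, each wholly inside its tray. Slide them flat along the bench in through the trays' open fronts, never lifting or tipping a dish, because the samples have settled. Leave everything else on the bench where it stands.

Things in the scene. Friction and masses are not known exactly. Their poses are not given: they have to be found in the camera images.
- large_dish_1: Large round lidded glass dish, one rigid piece: 80 mm diameter, 18 mm high, about 110 g, clear with a brown film of sample inside, standing flat on the bench. Origin: centre of its underside, z up. Slides on the bench (friction about 0.6). Belongs in the wide tray.
- large_dish_2: Large round lidded glass dish, one rigid piece: 80 mm diameter, 18 mm high, about 110 g, clear with a brown film of sample inside, standing flat on the bench. Origin: centre of its underside, z up. Slides on the bench (friction about 0.6). Belongs in the wide tray.
- small_dish_1: Small round lidded glass dish, one rigid piece: 60 mm diameter, 15 mm high, about 60 g, clear with a brown film of sample inside, standing flat on the bench. Origin: centre of its underside, z up. Slides on the bench (friction about 0.6). Belongs in the narrow tray.
- small_dish_2: Small round lidded glass dish, one rigid piece: 60 mm diameter, 15 mm high, about 60 g, clear with a brown film of sample inside, standing flat on the bench. Origin: centre of its underside, z up. Slides on the bench (friction about 0.6). Belongs in the narrow tray.
- wide_tray: Low three-sided steel tray, 192 mm (y) by 100 mm (x) outside, fixed. Origin: footprint centre, at bench height; own +x points to the closed back, the whole side at x = -50 mm is open. Back and side edges 4 mm thick, 12 mm high; inside 184 x 96 mm. Thin floor level with the bench: no step. Lifting tab 70 mm wide, 29 mm high, at the back edge. Takes the two large dishes side by side.
- narrow_tray: Low three-sided steel tray, 152 mm (y) by 80 mm (x) outside, fixed. Origin: footprint centre, at bench height; own +x points to the closed back, the whole side at x = -40 mm is open. Back and side edges 4 mm thick, 12 mm high; inside 144 x 76 mm. Thin floor level with the bench: no step. Lifting tab 70 mm wide, 29 mm high, at the back edge. Takes the two small dishes side by side.
- jar_1: Glass sample jar with white screw cap, 44 mm diameter, 62 mm high, loose, among the dishes. Origin: centre of its underside. Bystander: leave it where it stands.
- jar_2: Glass sample jar with white screw cap, 44 mm diameter, 62 mm high, loose, among the dishes. Origin: centre of its underside. Bystander: leave it where it stands.
- weight: Steel calibration weight with a knob, 44 mm diameter, 62 mm high, loose, among the dishes. Origin: centre of its underside. Bystander: leave it where it stands.
- beaker: Small glass beaker, 44 mm diameter at the rim, 58 mm high, loose, among the dishes. Origin: centre of its underside. Bystander: leave it where it stands.
- tip_box: Yellow pipette-tip box, 85 mm (x) by 122 mm (y), 58 mm high, loose, off to the right. Origin: centre of its underside. Bystander: leave it where it stands.
- wipes_tub: White wipes tub with green lid, 116 mm (x) by 141 mm (y), 77 mm high, loose, off to the left. Origin: centre of its underside. Bystander: leave it where it stands.
There are look-alikes about, which are no part of the job. What is shaped like the large_dish_2 but blue or pink is not meant.

How it is judged:
By the outcome, as a careful person would: the job done as asked, in the order asked, and still so for the second after the job is handed in, with the robot touching nothing.
It also fails if it takes over 69 s, if anything falls off the work surface, if the arm or the gripper's body presses on something with over 40 N, if the wrist force passes 120 N, or if a joint passes its speed limit or range.

## Working session

There is one attempt and no reset: what is moved stays moved. The work goes in short steps, Python scripts to look and compute and a tool call to move; the robot and the scene stay as the last step left them, time stands still between calls to the robot, and variables do not carry over. Pictures are saved under pics/ and viewed, at most 12 in all, crops included, and the job is handed in when it is done.

Besides the shell and the picture viewer there is one more tool, called after "Request:" as name(argument=value, ...) on one line, values as JSON. jog_arm: Moves the arm, as the interface text tells. Shifts and turns lie within -1 to 1; 1 stands for 2 cm of shift or 2 pi rad of turn. Its arguments: {"type":"object","properties":{"increments":{"type":"array"},"newtons":{"type":"number"}},"required":["increments"]}

```bash
mkdir -p pics; ls; cat > h.py <<'E'
import numpy as np, cv2
from rig import bot, imaging
def take(n):
    d=imaging.get_image(n); np.savez(f'{n}.npz',**d); cv2.imwrite(f'pics/{n}_{int(bot.get_state()["clock"]*100)}.png',d['color'][:,:,::-1]); return d
def ray(d,uv,z):
    R=cv2.Rodrigues(np.array(d['rvec'],float))[0]; t=np.array(d['tvec'],float).ravel()
    p=cv2.undistortPoints(np.array(uv,float).reshape(-1,1,2),d['mtx'],d['dist']).reshape(-1,2)
    r=np.c_[p,np.ones(len(p))]@R; c=-R.T@t
    return c+r*((z-c[2])/r[:,2])[:,None]
def proj(d,P): return cv2.projectPoints(np.array(P,float),np.array(d['rvec'],float),np.array(d['tvec'],float),d['mtx'],d['dist'])[0].reshape(-1,2)
E
python3 - <<'E'
from h import *
s=bot.get_state();print({k:np.round(v,3) for k,v in s.items()})
for n in('top','side'):
    d=take(n);R=cv2.Rodrigues(np.array(d['rvec'],float))[0];print(n,-R.T@np.array(d['tvec'],float).ravel(),d['mtx'][0,0],ray(d,[[0,0],[639,0],[639,399],[0,399]],0).round())
E
ls pics
```

```text
pics
{'clock': np.float64(0.0), 'joints': array([ 1.096,  0.412, -0.013,  1.597,  0.006,  1.134, -0.082]), 'joint_velocities': array([ 0.001, -0.001, -0.001, -0.   ,  0.001,  0.001, -0.001]), 'joint_efforts': array([ 0.0000e+00, -6.0061e+01,  6.8200e-01, -2.9941e+01,  1.4000e-02,
        1.1000e-02,  0.0000e+00]), 'tcp_pos': array([ 247.074, -573.515,  206.952]), 'tcp_rot': array([-0.001,  0.979,  0.202, -0.   ]), 'ft_force': array([ 0.464, -0.107, -0.307]), 'ft_torque': array([ 0.025, -0.002,  0.025]), 'finger_force': np.float64(0.0), 'opening': np.float64(0.995)}
top [ 180.34292581   20.22980682 1499.219572  ] 465.79293631443977 [[ 1286.  1190.     0.]
 [ 1294. -1127.     0.]
 [  -56.  -922.     0.]
 [  -68.   968.     0.]]
side [ -53.60493027 -716.68291153  738.39947971] 377.13578033831664 [[  47. 4129.    0.]
 [5469.  797.    0.]
 [ 663. -819.    0.]
 [-298.  -95.    0.]]
side_10.png
top_5.png
```

View pics/top_5.png

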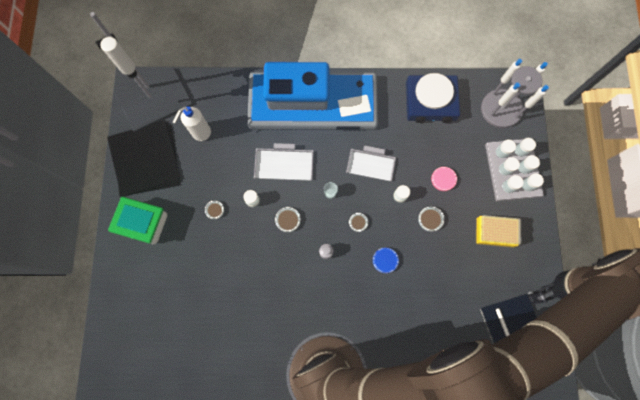

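View pics/side_10.png

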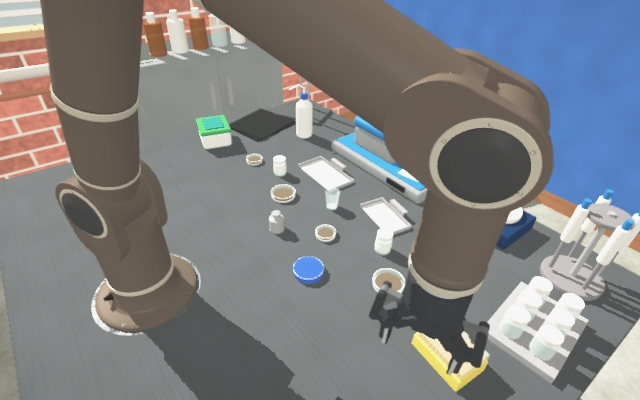

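The top view shows large dishes at (288,219) and (432,219), and small ones at (214,210) and (359,222). The wide tray is at (284,164), the narrow tray at (371,165). The jars are at (251,198) and (402,193), the beaker at (331,190) and the weight at (326,251). The side view confirms the layout.

```bash
python3 - <<'E'
from h import *
d=dict(np.load('top.npz'));im=d['color'];hsv=cv2.cvtColor(im,cv2.COLOR_RGB2HSV)
x0,y0=180,125
c=cv2.resize(im[125:275,180:460],None,fx=2.8,fy=2.8,interpolation=cv2.INTER_CUBIC);cv2.imwrite('pics/crop1.png',c[:,:,::-1])
# brown film
m=((hsv[...,0]<20)&(hsv[...,1]>70)&(hsv[...,2]>50)).astype(np.uint8);m[:180]=0;m[270:]=0;m[:,:190]=0;m[:,460:]=0
n,l,s,ce=cv2.connectedComponentsWithStats(m)
for i in range(1,n):
    if s[i,4]>30: print('brown',s[i],ce[i].round(1),ray(d,[ce[i]],6).round(1))
# bright
m=(hsv[...,2]>110).astype(np.uint8);m[:140]=0;m[275:]=0;m[:,:190]=0;m[:,:]*=1;m[:,465:]=0
n,l,s,ce=cv2.connectedComponentsWithStats(m)
for i in range(1,n):
    if s[i,4]>25:
        q=np.argwhere(l==i)[:,::-1].astype(np.float32);r=cv2.minAreaRect(q)
        print(s[i],ce[i].round(1),'z0',ray(d,[ce[i]],0)[0,:2].round(1),'z15',ray(d,[ce[i]],15)[0,:2].round(1),'z60',ray(d,[ce[i]],60)[0,:2].round(1))
        if s[i,4]>800: b=cv2.boxPoints(r);print(b.round(1).tolist(),ray(d,b,0)[:,:2].round(1).tolist())
E
```

```text
brown [208 204  13  12 123] [214.2 209.6] [[508.3 369.5   6. ]]
brown [279 211  18  18 259] [287.5 219.6] [[476.2 128.5   6. ]]
brown [422 210  18  19 268] [430.5 218.9] [[ 480.8 -337.8    6. ]]
brown [352 216  12  13 116] [357.9 222.1] [[ 469.2 -101.2    6. ]]
[ 253  143   61   38 1958] [283.2 162.8] z0 [672.6 147.7] z15 [667.7 146.5] z60 [652.9 142.6]
[[252.8000030517578, 178.60000610351562], [254.10000610351562, 141.6999969482422], [313.29998779296875, 143.6999969482422], [312.0, 180.60000610351562]] [[616.6, 248.0], [747.7, 248.7], [741.4, 46.8], [610.6, 49.9]]
[ 345  145   51   37 1327] [370.7 163.1] z0 [ 672.8 -147.6] z15 [ 667.9 -145.9] z60 [ 653.1 -140.9]
[[344.70001220703125, 172.5], [350.79998779296875, 141.8000030517578], [397.20001220703125, 151.0], [391.0, 181.8000030517578]] [[639.3, -59.7], [749.0, -81.5], [716.2, -238.3], [607.7, -214.2]]
[430 166  28  26 546] [443.5 178.5] z0 [ 620.  -389.3] z15 [ 615.6 -385.2] z60 [ 602.4 -372.9]
[323 181  15  18 201] [330.1 189.5] z0 [580.2 -10.8] z15 [576.2 -10.5] z60 [564.2  -9.6]
[393 184  18  19 247] [401.1 193.2] z0 [ 568.7 -246.4] z15 [ 564.8 -243.7] z60 [ 553.2 -235.7]
[243 189  16  19 231] [250.5 197.8] z0 [550.4 253.2] z15 [546.7 250.8] z60 [535.6 243.8]
[204 200  20  19 310] [213.6 209.2] z0 [510.9 373.1] z15 [507.6 369.6] z60 [497.7 359. ]
[274 206  27  27 541] [287. 219.] z0 [479.4 130.7] z15 [476.4 129.6] z60 [467.5 126.3]
[418 206  26  26 548] [430.6 218.5] z0 [ 483.6 -339.5] z15 [ 480.5 -335.9] z60 [ 471.4 -325.1]
[348 212  20  21 314] [357.8 221.7] z0 [ 471.4 -101.3] z15 [ 468.5 -100.1] z60 [459.7 -96.4]
[318 244  14  15 161] [324.8 250.9] z0 [375.    6.2] z15 [373.1   6.4] z60 [367.2   6.8]
[372 247  27  27 569] [384.9 259.9] z0 [ 347.3 -186.3] z15 [ 345.6 -184.3] z60 [ 340.6 -178.1]
```

View pics/crop1.png

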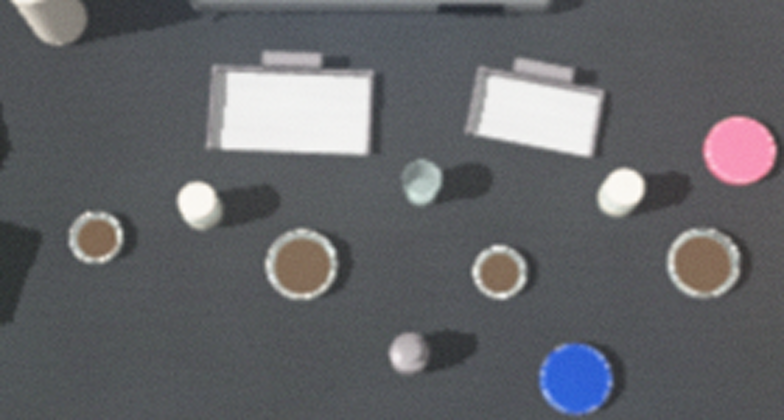

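The crop (2.8x, offset (180,125)) shows the wide tray's corners at about (207,150), (370,155), (374,70) and (213,66). The narrow tray's are at (466,133), (593,156), (604,90) and (480,68). The blue and pink dishes are decoys.

The plan is to push each dish with two partly opened fingers forming a V behind it, which gives a stable push without any grip.

```bash
cat > plan.py <<'E'
from h import *
def fmt(rows): print('['+','.join('['+','.join(f'{v:g}' for v in r)+']' for r in rows)+']')
def plan(wps,start=None):
    """wps: (x,y,z,yaw_deg,opening,step_mm); prints rows in tool axes, 20 per call"""
    s=bot.get_state(); p=np.array(s['tcp_pos'],float); w,a,b,c=s['tcp_rot']; yaw=np.degrees(2*np.arctan2(b,a))
    yaw=(yaw+180)%360-180; print('at',p.round(1),round(yaw,1),'t',round(float(s['clock']),2))
    if start: p,yaw=np.array(start[:3],float),start[3]
    rows=[]
    for x,y,z,yw,op,st in wps:
        q=np.array([x,y,z],float); n=int(max(np.ceil(np.linalg.norm(q-p)/st-1e-6),np.ceil(abs(yw-yaw)/6.5-1e-6),1))
        p0,y0=p.copy(),yaw
        for i in range(1,n+1):
            d=p0+(q-p0)*i/n-p; k=np.radians(yaw)
            t=np.array([d@[np.cos(k),np.sin(k),0],d@[np.sin(k),-np.cos(k),0],-d[2]])
            t=np.round(np.clip(t/20,-1,1),2); r=round(-(y0+(yw-y0)*i/n-yaw)/360,3)
            rows.append([*(t+0),0,0,r+0,op]); t=t*20
            p=p+[t[0]*np.cos(k)+t[1]*np.sin(k),t[0]*np.sin(k)-t[1]*np.cos(k),-t[2]]; yaw-=r*360
    print(len(rows),'rows, ends',p.round(1),round(yaw,1))
    for i in range(0,len(rows),20): fmt(rows[i:i+20])
def behind(c,r,yaw): k=np.radians(yaw); return c[0]-r*np.cos(k),c[1]-r*np.sin(k)
E
python3 - <<'E'
from plan import *
d=dict(np.load('top.npz'))
off=lambda c:(np.array(c)+.5)/2.8-.5+[180,125]
for n,c in dict(wide=[(207,150),(370,155),(374,70),(213,66)],narrow=[(466,133),(593,156),(604,90),(480,68)]).items():
    q=ray(d,off(c),8)[:,:2]; print(n,q.round(1).tolist(),'size',np.linalg.norm(q[0]-q[1]).round(1),np.linalg.norm(q[1]-q[2]).round(1),'c',q.mean(0).round(1))
    for a,b in((1,0),(2,3)): v=q[b]-q[a]; print('yaw',np.degrees(np.arctan2(-v[0],v[1])).round(1))
    for a,b in((0,3),(1,2)): v=q[b]-q[a]; print('yaw',np.degrees(np.arctan2(v[1],v[0])).round(1))
w=imaging.get_image('wrist');print(np.array(w['hand_eye']).round(2).tolist())
E
```

```text
wide [[615.5, 244.3], [610.3, 50.3], [717.0, 46.5], [721.1, 241.0]] size 194.0 106.8 c [666.  145.5]
yaw -1.5
yaw -1.2
yaw -1.8
yaw -2.1
narrow [[638.1, -64.0], [610.3, -214.5], [692.8, -230.2], [720.1, -81.5]] size 153.0 84.0 c [ 665.3 -147.5]
yaw -10.5
yaw -10.4
yaw -12.1
yaw -10.8
[[-0.0, -0.97, -0.26, 64.66], [1.0, -0.0, 0.0, 0.27], [-0.0, -0.26, 0.97, -167.03], [0.0, 0.0, 0.0, 1.0]]
```

```bash
python3 - <<'E'
from plan import *
c=(469,-100.5)
a=behind(c,58,-31.4)
plan([(*a,120,-31.4,.35,28),(*a,4,-31.4,.35,18)])
E
```

```text
at [ 247.1 -573.6  207.1] 23.3 t 0.15
29 rows, ends [419.5 -70.2   3.9] -31.4
[[0.89,-0.99,0.22,0,0,0.008,0.35],[0.85,-1,0.22,0,0,0.007,0.35],[0.79,-1,0.21,0,0,0.008,0.35],[0.74,-1,0.22,0,0,0.007,0.35],[0.69,-1,0.22,0,0,0.008,0.35],[0.61,-1,0.22,0,0,0.008,0.35],[0.56,-1,0.21,0,0,0.007,0.35],[0.49,-1,0.22,0,0,0.008,0.35],[0.41,-1,0.22,0,0,0.007,0.35],[0.36,-1,0.22,0,0,0.008,0.35],[0.27,-1,0.22,0,0,0.008,0.35],[0.19,-1,0.21,0,0,0.007,0.35],[0.13,-1,0.22,0,0,0.008,0.35],[0.03,-1,0.22,0,0,0.007,0.35],[-0.02,-1,0.22,0,0,0.008,0.35],[-0.12,-1,0.22,0,0,0.008,0.35],[-0.21,-1,0.21,0,0,0.007,0.35],[-0.25,-1,0.22,0,0,0.008,0.35],[-0.37,-1,0.22,0,0,0.007,0.35],[-0.41,-1,0.22,0,0,0.008,0.35]]
[[-0.03,-0.51,0.64,0,0,0,0.35],[-0.02,-0.5,0.65,0,0,0,0.35],[-0.03,-0.51,0.64,0,0,0,0.35],[-0.02,-0.5,0.65,0,0,0,0.35],[-0.03,-0.51,0.64,0,0,0,0.35],[-0.02,-0.51,0.64,0,0,0,0.35],[-0.03,-0.5,0.65,0,0,0,0.35],[-0.02,-0.51,0.64,0,0,0,0.35],[-0.03,-0.51,0.65,0,0,0,0.35]]
```

Request:
jog_arm(increments=[[0.89, -0.99, 0.22, 0, 0, 0.008, 0.35], [0.85, -1, 0.22, 0, 0, 0.007, 0.35], [0.79, -1, 0.21, 0, 0, 0.008, 0.35], [0.74, -1, 0.22, 0, 0, 0.007, 0.35], [0.69, -1, 0.22, 0, 0, 0.008, 0.35], [0.61, -1, 0.22, 0, 0, 0.008, 0.35], [0.56, -1, 0.21, 0, 0, 0.007, 0.35], [0.49, -1, 0.22, 0, 0, 0.008, 0.35], [0.41, -1, 0.22, 0, 0, 0.007, 0.35], [0.36, -1, 0.22, 0, 0, 0.008, 0.35], [0.27, -1, 0.22, 0, 0, 0.008, 0.35], [0.19, -1, 0.21, 0, 0, 0.007, 0.35], [0.13, -1, 0.22, 0, 0, 0.008, 0.35], [0.03, -1, 0.22, 0, 0, 0.007, 0.35], [-0.02, -1, 0.22, 0, 0, 0.008, 0.35], [-0.12, -1, 0.22, 0, 0, 0.008, 0.35], [-0.21, -1, 0.21, 0, 0, 0.007, 0.35], [-0.25, -1, 0.22, 0, 0, 0.008, 0.35], [-0.37, -1, 0.22, 0, 0, 0.007, 0.35], [-0.41, -1, 0.22, 0, 0, 0.008, 0.35]])

```text
clock: 1.82
tcp_pos: [376.0, -149.8, 120.4]
tcp_rot: [0.0, 0.962, -0.272, 0.0]
ft_force: [-0.4, -0.4, -0.7]
opening: 0.349
finger_force: 0.0
```

```bash
python3 - <<'E'
from plan import *
c=(469,-100.5)
a=behind(c,58,-31.4)
plan([(*a,110,-31.4,.35,20),(*a,4,-31.4,.35,18)])
print(bot.get_state()['joints'].round(2),bot.get_state()['tcp_rot'].round(4))
E
```

```text
at [ 376.  -149.8  120.4] -31.5 t 1.82
11 rows, ends [419.5 -70.2   4. ] -31.5
[[-0.05,-0.91,0.1,0,0,0,0.35],[-0.04,-0.9,0.11,0,0,0,0.35],[-0.05,-0.91,0.1,0,0,0,0.35],[-0.04,-0.9,0.11,0,0,0,0.35],[-0.05,-0.91,0.1,0,0,0,0.35],[0,0,0.88,0,0,0,0.35],[0,0,0.89,0,0,0,0.35],[0,0,0.88,0,0,0,0.35],[0,0,0.88,0,0,0,0.35],[0,0,0.89,0,0,0,0.35],[0,0,0.88,0,0,0,0.35]]
[ 0.39  0.16 -0.14  2.19  0.03  0.8  -1.89] [ 0.      0.9623 -0.2718  0.    ]
```

Request:
jog_arm(increments=[[-0.05, -0.91, 0.1, 0, 0, 0, 0.35], [-0.04, -0.9, 0.11, 0, 0, 0, 0.35], [-0.05, -0.91, 0.1, 0, 0, 0, 0.35], [-0.04, -0.9, 0.11, 0, 0, 0, 0.35], [-0.05, -0.91, 0.1, 0, 0, 0, 0.35], [0, 0, 0.88, 0, 0, 0, 0.35], [0, 0, 0.89, 0, 0, 0, 0.35], [0, 0, 0.88, 0, 0, 0, 0.35], [0, 0, 0.88, 0, 0, 0, 0.35], [0, 0, 0.89, 0, 0, 0, 0.35], [0, 0, 0.88, 0, 0, 0, 0.35], [0, 0, 0, 0, 0, 0, 0.35]])

```text
clock: 2.82
tcp_pos: [417.3, -70.8, 1.8]
tcp_rot: [0.0, 0.963, -0.271, -0.002]
ft_force: [-0.6, -0.2, -0.0]
opening: 0.353
finger_force: 0.0
```

```bash
python3 - <<'E'
from plan import *
import math
u=np.array([math.cos(math.radians(-10.7)),math.sin(math.radians(-10.7))])
slot=np.array([656.8,-182]); e=slot-80*u
print(bot.get_state()['ft_force'])
plan([(*behind((469,-100.5),37,-31.4),4,-31.4,.35,10),(*behind(e,37,-31.4),4,-31.4,.35,13),(*behind(e+12*u,37,-10.7),4,-10.7,.35,8),(*behind(slot-15*u,37,-10.7),4,-10.7,.35,12),(*behind(slot,37,-10.7),4,-10.7,.35,5)])
# wrist look
s=bot.get_state();d=imaging.get_image('wrist');cv2.imwrite('pics/w1.png',d['color'][:,:,::-1])
E
```

```text
[-0.58072337 -0.15961678 -0.01196126]
at [417.3 -70.8   1.8] -31.4 t 2.82
25 rows, ends [ 620.5 -175.2    4. ] -10.9
[[0.38,-0.03,-0.04,0,0,0,0.35],[0.37,-0.02,-0.03,0,0,0,0.35],[0.38,-0.03,-0.04,0,0,0,0.35],[0.64,0,0,0,0,0,0.35],[0.64,0,0,0,0,0,0.35],[0.64,0,0,0,0,0,0.35],[0.64,0,0,0,0,0,0.35],[0.64,0,0,0,0,0,0.35],[0.64,0,0,0,0,0,0.35],[0.64,0,0,0,0,0,0.35],[0.64,0,0,0,0,0,0.35],[0.64,0,0,0,0,0,0.35],[0.64,0,0,0,0,0,0.35],[0.17,0.11,0,0,0,-0.014,0.35],[0.16,0.13,0,0,0,-0.015,0.35],[0.14,0.14,0,0,0,-0.014,0.35],[0.14,0.15,0,0,0,-0.014,0.35],[0.53,0,0,0,0,0,0.35],[0.53,0,0,0,0,0,0.35],[0.53,-0.01,0,0,0,0,0.35]]
[[0.53,0,0,0,0,0,0.35],[0.53,0,0,0,0,0,0.35],[0.25,0,0,0,0,0,0.35],[0.25,0,0,0,0,0,0.35],[0.25,0,0,0,0,0,0.35]]
```

View pics/w1.png

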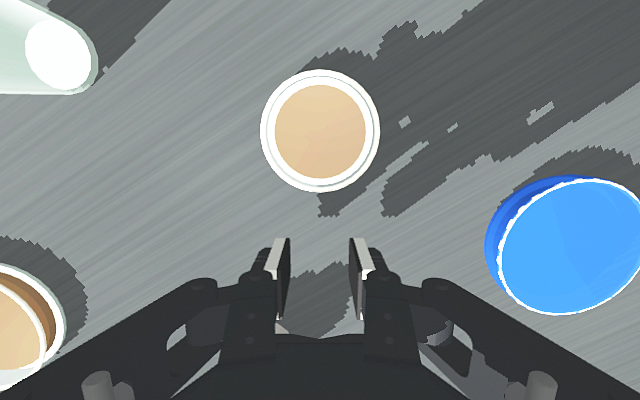

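The wrist view shows the small dish centred ahead of the V, at (320,131), with the finger pads at x of about 280 and 358. Next is the push.

Request:
jog_arm(increments=[[0.38, -0.03, -0.04, 0, 0, 0, 0.35], [0.37, -0.02, -0.03, 0, 0, 0, 0.35], [0.38, -0.03, -0.04, 0, 0, 0, 0.35], [0.64, 0, 0, 0, 0, 0, 0.35], [0.64, 0, 0, 0, 0, 0, 0.35], [0.64, 0, 0, 0, 0, 0, 0.35], [0.64, 0, 0, 0, 0, 0, 0.35], [0.64, 0, 0, 0, 0, 0, 0.35], [0.64, 0, 0, 0, 0, 0, 0.35], [0.64, 0, 0, 0, 0, 0, 0.35], [0.64, 0, 0, 0, 0, 0, 0.35], [0.64, 0, 0, 0, 0, 0, 0.35], [0.64, 0, 0, 0, 0, 0, 0.35], [0.17, 0.11, 0, 0, 0, -0.014, 0.35], [0.16, 0.13, 0, 0, 0, -0.015, 0.35], [0.14, 0.14, 0, 0, 0, -0.014, 0.35], [0.14, 0.15, 0, 0, 0, -0.014, 0.35]])

```text
clock: 4.28
tcp_pos: [556.9, -163.9, 7.5]
tcp_rot: [0.0, 0.996, -0.093, 0.001]
ft_force: [0.6, -0.6, -0.2]
opening: 0.35
finger_force: 0.0
```

```bash
python3 - <<'E'
from plan import *
import math
u=np.array([math.cos(math.radians(-10.7)),math.sin(math.radians(-10.7))])
slot=np.array([656.8,-182])
plan([(*behind(slot-15*u,37,-10.7),4,-10.7,.35,12),(*behind(slot,37,-10.7),4,-10.7,.35,5)])
d=imaging.get_image('wrist');cv2.imwrite('pics/w2.png',d['color'][:,:,::-1])
E
```

```text
at [ 556.9 -163.9    7.5] -10.7 t 4.28
8 rows, ends [ 620.5 -175.1    4.1] -10.7
[[0.5,-0.01,0.03,0,0,0,0.35],[0.49,-0.01,0.04,0,0,0,0.35],[0.5,0,0.03,0,0,0,0.35],[0.49,-0.01,0.04,0,0,0,0.35],[0.5,-0.01,0.03,0,0,0,0.35],[0.25,0,0,0,0,0,0.35],[0.25,0,0,0,0,0,0.35],[0.25,0,0,0,0,0,0.35]]
```

View pics/w2.png

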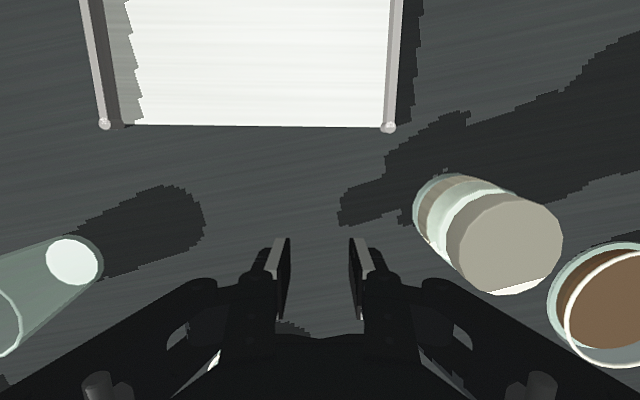

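The dish is no longer ahead of the fingers: the view shows only the tray's front corners at (104,124) and (388,127), plus jar 2 at (500,240). I'll locate it in the fixed cameras.

```bash
python3 - <<'E'
from plan import *
t=take('top');s=take('side')
c=cv2.resize(t['color'][125:275,180:460],None,fx=2.0,fy=2.0);e=cv2.resize(s['color'][130:330,230:460],None,fx=1.5,fy=1.5)
o=np.zeros((600,600,3),np.uint8);o[:300,:560]=c;o[300:,:345]=e;cv2.imwrite('pics/c3.png',o[:,:,::-1])
for n,d in(('top',t),('side',s)):
    hsv=cv2.cvtColor(d['color'],cv2.COLOR_RGB2HSV)
    m=((hsv[...,0]<20)&(hsv[...,1]>70)&(hsv[...,2]>50)).astype(np.uint8)
    k,l,st,ce=cv2.connectedComponentsWithStats(m)
    for i in range(1,k):
        p=ray(d,[ce[i]],6)[0]
        if 30<st[i,4]<400 and 350<p[0]<750: print(n,st[i],ce[i].round(),p.round(1))
E
```

```text
top [409 147   9  13  41] [413. 154.] [ 704.2 -290.     6. ]
top [208 204  13  12 122] [214. 210.] [508.3 369.3   6. ]
top [279 211  18  18 258] [287. 220.] [476.4 128.7   6. ]
top [352 216  13  13 120] [358. 222.] [ 469.3 -100.9    6. ]
side [ 91  39  54  18 364] [112.  46.] [ 471.7 2113.9    6. ]
side [377 274  24  17 133] [390. 281.] [ 486.5 -339.3    6. ]
```

View pics/c3.png

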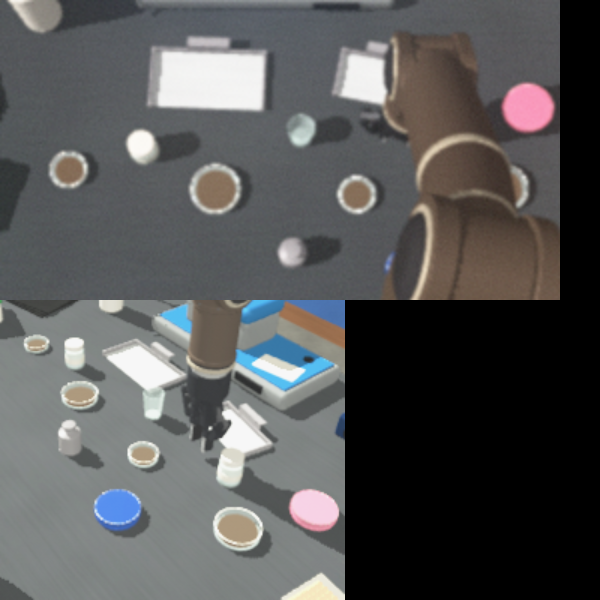

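Both views show the small dish still at (469,-101), untouched. The fingers passed above it because part-open pads sit higher than the TCP. I'll measure tip height from wrist depth.

```bash
python3 - <<'E'
from plan import *
d=imaging.get_image('wrist');H=np.array(d['hand_eye']);D=d['depth']
v,u=np.mgrid[225:330,240:400];z=D[225:330,240:400];ok=z>0
p=cv2.undistortPoints(np.c_[u[ok],v[ok]].astype(float).reshape(-1,1,2),d['mtx'],d['dist']).reshape(-1,2)
P=np.c_[p*z[ok][:,None],z[ok],np.ones(ok.sum())]@H.T
s=bot.get_state();print(s['tcp_pos'].round(1))
f=P[P[:,2]<4]; print('table toolz',np.median(P[P[:,2]>3][:,2]) if (P[:,2]>3).any() else None)
f=P[P[:,2]<15]
for lo in range(-60,16,3):
    q=f[(f[:,2]>=lo)&(f[:,2]<lo+3)]
    if len(q): print(lo,len(q),'x',np.percentile(q[:,0],[2,98]).round(1),'y',np.percentile(q[:,1],[2,50,98]).round(1))
a=behind((469,-100.5),60,-31.4)
plan([(556.9,-163.9,75,-10.7,.35,20),(520,-120,90,-20,.35,20),(*a,90,-31.4,.35,20),(*a,12,-31.4,.35,18)])
E
```

```text
[ 556.2 -163.4    7. ]
table toolz 6.10915769353997
-60 216 x [-10.   10.8] y [-20.    0.8  22. ]
-57 219 x [-10.1  10.9] y [-25.  -14.   25.1]
-54 273 x [-10.3  10.9] y [-26.9  15.6  28.8]
-51 240 x [-10.   10.8] y [-27.2  15.7  28.6]
-48 232 x [-9.4 10.8] y [-27.2 -14.1  28.6]
-45 224 x [-10.3  10.8] y [-26.6  15.7  28.6]
-42 217 x [-10.2  10.7] y [-26.8 -14.   28.5]
-39 180 x [-6.3 10.7] y [-27.   15.7  28.9]
-36 192 x [-10.7  10.7] y [-26.3  15.7  27.8]
-33 122 x [-7.6 10.7] y [-24.3  15.7  26.5]
-30 85 x [-11.6  10.5] y [-20.  -14.   21.4]
-27 29 x [-1.4  6.4] y [-14.2 -14.   15.9]
3 4065 x [-67.6   4.3] y [-45.6   1.9  48.1]
6 5439 x [-67.6   4. ] y [-46.8  -0.   48.3]
at [ 556.2 -163.4    7. ] -11.1 t 4.48
18 rows, ends [417.8 -69.3  12. ] -31.3
[[0.01,0,-0.85,0,0,0,0.35],[0.01,0.01,-0.85,0,0,-0.001,0.35],[0.01,0,-0.85,0,0,0,0.35],[0.01,0.01,-0.85,0,0,0,0.35],[-0.74,-0.6,-0.25,0,0,0.009,0.35],[-0.78,-0.57,-0.25,0,0,0.008,0.35],[-0.8,-0.52,-0.25,0,0,0.009,0.35],[-0.94,-0.1,0,0,0,0.005,0.35],[-0.95,-0.08,0,0,0,0.005,0.35],[-0.95,-0.04,0,0,0,0.006,0.35],[-0.95,-0.01,0,0,0,0.005,0.35],[-0.95,0.02,0,0,0,0.005,0.35],[-0.95,0.05,0,0,0,0.005,0.35],[0,0,0.78,0,0,0,0.35],[0,0,0.78,0,0,0,0.35],[0,0,0.78,0,0,0,0.35],[0,0,0.78,0,0,0,0.35],[0,0,0.78,0,0,0,0.35]]
```

Request:
jog_arm(increments=[[0.01, 0, -0.85, 0, 0, 0, 0.35], [0.01, 0.01, -0.85, 0, 0, -0.001, 0.35], [0.01, 0, -0.85, 0, 0, 0, 0.35], [0.01, 0.01, -0.85, 0, 0, 0, 0.35], [-0.74, -0.6, -0.25, 0, 0, 0.009, 0.35], [-0.78, -0.57, -0.25, 0, 0, 0.008, 0.35], [-0.8, -0.52, -0.25, 0, 0, 0.009, 0.35], [-0.94, -0.1, 0, 0, 0, 0.005, 0.35], [-0.95, -0.08, 0, 0, 0, 0.005, 0.35], [-0.95, -0.04, 0, 0, 0, 0.006, 0.35], [-0.95, -0.01, 0, 0, 0, 0.005, 0.35], [-0.95, 0.02, 0, 0, 0, 0.005, 0.35], [-0.95, 0.05, 0, 0, 0, 0.005, 0.35], [0, 0, 0.78, 0, 0, 0, 0.35], [0, 0, 0.78, 0, 0, 0, 0.35], [0, 0, 0.78, 0, 0, 0, 0.35], [0, 0, 0.78, 0, 0, 0, 0.35], [0, 0, 0.6, 0, 0, 0, 0.35], [0, 0, 0, 0, 0, 0, 0.35]])

```text
clock: 6.07
tcp_pos: [415.7, -68.8, 13.6]
tcp_rot: [0.0, 0.963, -0.269, -0.001]
ft_force: [-0.6, 0.2, -0.1]
opening: 0.349
finger_force: 0.0
```

```bash
cat > tip.py <<'E'
from plan import *
d=imaging.get_image('wrist');H=np.array(d['hand_eye']);D=d['depth']
cv2.imwrite('pics/tip.png',np.hstack([cv2.resize(d['color'][200:340,220:420],None,fx=2,fy=2)[:,:,::-1]]))
v,u=np.mgrid[200:340,240:400];z=D[200:340,240:400];ok=z>0
p=cv2.undistortPoints(np.c_[u[ok],v[ok]].astype(float).reshape(-1,1,2),d['mtx'],d['dist']).reshape(-1,2)
P=np.c_[p*z[ok][:,None],z[ok],np.ones(ok.sum())]@H.T
s=bot.get_state();print(s['tcp_pos'].round(1),s['ft_force'].round(1))
t=np.median(P[P[:,2]>np.percentile(P[:,2],80)-3][:,2]);print('table',t)
f=(P[:,2]<t-3)&(abs(P[:,0])<14)&(abs(P[:,1])<45); Q=np.c_[P[f],u[ok][f],v[ok][f]]
for lo in range(-40,int(t),4):
    q=Q[(Q[:,2]>=lo)&(Q[:,2]<lo+4)]
    if len(q): print(lo,len(q),'x',np.percentile(q[:,0],[2,98]).round(1),'y',np.percentile(q[:,1],[2,98]).round(1),'u',q[:,4].min(),q[:,4].max(),'v',q[:,5].min(),q[:,5].max())
E
python3 tip.py
```

```text
[416.2 -68.8  14.6] [-0.2  0.2  0.1]
table 12.657605236452667
-40 258 x [-9.1 11. ] y [-26.9  28.8] u 258.0 381.0 v 243.0 289.0
-36 238 x [-10.1  11. ] y [-26.   28.1] u 260.0 379.0 v 239.0 284.0
-32 143 x [-10.7  11.1] y [-19.8  22.3] u 268.0 373.0 v 238.0 279.0
-28 46 x [-5.3  7.3] y [-14.1  16.2] u 290.0 353.0 v 238.0 268.0
```

Request:
jog_arm(increments=[[0, 0, 0.5, 0, 0, 0, 0.35], [0, 0, 0.4, 0, 0, 0, 0.35], [0, 0, 0, 0, 0, 0, 0.35], [0, 0, 0, 0, 0, 0, 0.35]])

```text
clock: 6.45
tcp_pos: [416.9, -69.2, -2.8]
tcp_rot: [0.0, 0.963, -0.268, -0.0]
ft_force: [0.7, -0.2, -0.2]
opening: 0.351
finger_force: 0.0
```

```bash
python3 tip.py
```

```text
[417.1 -69.2  -2.6] [0.5 0.6 0.7]
table -3.751125496812932
-40 258 x [-9.4 11. ] y [-26.8  28.7] u 258.0 381.0 v 243.0 288.0
-36 227 x [-10.   10.9] y [-25.9  27.8] u 260.0 379.0 v 240.0 284.0
-32 151 x [-10.8  10.9] y [-20.4  21.9] u 267.0 375.0 v 238.0 279.0
-28 43 x [-4.9  6.8] y [-14.1  16. ] u 290.0 349.0 v 242.0 272.0
```

View pics/tip.png

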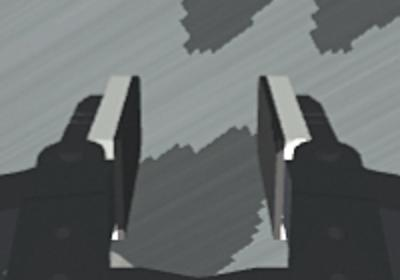

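The pad tips are about 22 mm above the bench here, at about tool z = -25, so I'm going lower and checking the force.

Request:
jog_arm(increments=[[0, 0, 0.25, 0, 0, 0, 0.35], [0, 0, 0.2, 0, 0, 0, 0.35], [0, 0, 0, 0, 0, 0, 0.35]])

```text
clock: 6.75
tcp_pos: [416.6, -69.2, -12.5]
tcp_rot: [0.0, 0.963, -0.268, -0.0]
ft_force: [-0.2, 0.2, -0.2]
opening: 0.351
finger_force: 0.0
```

Request:
jog_arm(increments=[[0, 0, 0.2, 0, 0, 0, 0.35], [0, 0, 0.1, 0, 0, 0, 0.35], [0, 0, 0, 0, 0, 0, 0.35]])

```text
clock: 7.0
tcp_pos: [416.6, -69.2, -18.5]
tcp_rot: [0.0, 0.964, -0.268, -0.0]
ft_force: [0.7, -1.1, 0.6]
opening: 0.347
finger_force: 0.0
```

```bash
python3 tip.py; python3 - <<'E'
from plan import *
import math
Z=-17.5
u=np.array([math.cos(math.radians(-10.7)),math.sin(math.radians(-10.7))])
slot=np.array([656.8,-182]); e=slot-80*u
plan([(*behind((469,-100.5),37,-31.4),Z,-31.4,.35,10),(*behind(e,37,-31.4),Z,-31.4,.35,13),(*behind(e+12*u,37,-10.7),Z,-10.7,.35,8)])
E
```

```text
[416.7 -69.2 -18.3] [0.8 0.4 0.4]
table -19.445141008427896
-40 253 x [-10.1  11.1] y [-26.6  28.6] u 258.0 381.0 v 242.0 289.0
-36 233 x [-10.3  11.1] y [-25.9  27.9] u 260.0 379.0 v 239.0 284.0
-32 145 x [-10.9  10.8] y [-20.3  22.3] u 269.0 374.0 v 238.0 279.0
-28 45 x [-6.1  6.6] y [-14.1  16. ] u 290.0 349.0 v 242.0 271.0
at [416.7 -69.2 -18.3] -31.0 t 7.05
17 rows, ends [ 553.7 -162.5  -17.5] -10.5
[[0.4,-0.01,-0.01,0,0,0,0.35],[0.4,0,-0.02,0,0,0.001,0.35],[0.4,-0.01,-0.01,0,0,0,0.35],[0.64,0,0,0,0,0,0.35],[0.64,0,0,0,0,0,0.35],[0.64,0,0,0,0,0,0.35],[0.64,0,0,0,0,0,0.35],[0.64,0,0,0,0,0,0.35],[0.64,0,0,0,0,0,0.35],[0.64,0,0,0,0,0,0.35],[0.64,0,0,0,0,0,0.35],[0.64,0,0,0,0,0,0.35],[0.64,0,0,0,0,0,0.35],[0.17,0.11,0,0,0,-0.014,0.35],[0.16,0.12,0,0,0,-0.015,0.35],[0.14,0.14,0,0,0,-0.014,0.35],[0.14,0.15,0,0,0,-0.015,0.35]]
```

Request:
jog_arm(increments=[[0.4, 0, 0, 0, 0, 0, 0.35], [0.4, 0, 0, 0, 0, 0, 0.35], [0.4, 0, 0, 0, 0, 0, 0.35], [0.6, 0, 0, 0, 0, 0, 0.35], [0.6, 0, 0, 0, 0, 0, 0.35]])

```text
clock: 7.47
tcp_pos: [459.0, -94.7, -17.9]
tcp_rot: [0.0, 0.963, -0.268, 0.0]
ft_force: [0.1, 0.6, 0.9]
opening: 0.351
finger_force: 0.3
```

```bash
cat > dish.py <<'E'
from plan import *
def dish(z=10,show=None):
    "brown film blobs seen by the wrist camera -> world xy (film plane ~5mm)"
    s=bot.get_state();d=imaging.get_image('wrist');H=np.array(d['hand_eye'])
    if show: cv2.imwrite(show,d['color'][:,:,::-1])
    hsv=cv2.cvtColor(d['color'],cv2.COLOR_RGB2HSV)
    m=((hsv[...,0]<22)&(hsv[...,1]>60)&(hsv[...,2]>70)).astype(np.uint8)
    from scipy.spatial.transform import Rotation as Ro
    w,a,b,c=s['tcp_rot'];R=Ro.from_quat([a,b,c,w]).as_matrix()
    k,l,st,ce=cv2.connectedComponentsWithStats(m)
    for i in range(1,k):
        if st[i,4]<1500: continue
        p=cv2.undistortPoints(ce[i].reshape(1,1,2),d['mtx'],d['dist']).reshape(2)
        o=R@H[:3,3]+s['tcp_pos'];r=R@H[:3,:3]@[*p,1]
        q=o+r*(6-o[2])/r[2];t=R.T@(q-s['tcp_pos'])
        print('dish px',ce[i].round(),st[i].tolist(),'world',q[:2].round(1),'tool',t[:2].round(1))
    print('tcp',s['tcp_pos'].round(1),'F',s['ft_force'].round(1))
if __name__=='__main__': dish()
E
python3 dish.py
```

```text
dish px [324. 196.] [271, 138, 98, 93, 4131] world [ 483.4 -113.4] tool [30.6  3.4]
tcp [459.  -94.7 -17.9] F [0.1 0.6 0.9]
```

The push is working: the dish has moved to about (483,-113), nested in the V.

```bash
python3 - <<'E'
from plan import *
import math
Z=-18
u=np.array([math.cos(math.radians(-10.7)),math.sin(math.radians(-10.7))])
slot=np.array([656.8,-182]); e=slot-75*u
yw=-36
plan([(*behind(e,35,yw),Z,yw,.35,13),(*behind(e+12*u,35,-10.7),Z,-10.7,.35,6)])
E
```

```text
at [461.8 -96.  -17.6] -31.1 t 7.52
13 rows, ends [ 560.4 -163.8  -18. ] -10.6
[[0.59,-0.02,0,0,0,0.002,0.35],[0.59,-0.03,0,0,0,0.001,0.35],[0.59,-0.04,0.01,0,0,0.002,0.35],[0.59,-0.04,0,0,0,0.001,0.35],[0.59,-0.04,0,0,0,0.002,0.35],[0.59,-0.05,0,0,0,0.001,0.35],[0.59,-0.06,0,0,0,0.002,0.35],[0.58,-0.06,0.01,0,0,0.001,0.35],[0.59,-0.07,0,0,0,0.002,0.35],[0.18,0.12,0,0,0,-0.018,0.35],[0.16,0.15,0,0,0,-0.017,0.35],[0.15,0.15,0,0,0,-0.018,0.35],[0.12,0.18,0,0,0,-0.018,0.35]]
```

Request:
jog_arm(increments=[[0.59, -0.02, 0, 0, 0, 0.002, 0.35], [0.59, -0.03, 0, 0, 0, 0.001, 0.35], [0.59, -0.04, 0.01, 0, 0, 0.002, 0.35], [0.59, -0.04, 0, 0, 0, 0.001, 0.35], [0.59, -0.04, 0, 0, 0, 0.002, 0.35], [0.59, -0.05, 0, 0, 0, 0.001, 0.35], [0.59, -0.06, 0, 0, 0, 0.002, 0.35], [0.58, -0.06, 0.01, 0, 0, 0.001, 0.35], [0.59, -0.07, 0, 0, 0, 0.002, 0.35], [0.18, 0.12, 0, 0, 0, -0.018, 0.35], [0.16, 0.15, 0, 0, 0, -0.017, 0.35], [0.15, 0.15, 0, 0, 0, -0.018, 0.35], [0.12, 0.18, 0, 0, 0, -0.018, 0.35]])

```text
clock: 8.6
tcp_pos: [556.9, -162.1, -18.5]
tcp_rot: [0.0, 0.996, -0.089, -0.0]
ft_force: [-0.7, 0.9, 0.9]
opening: 0.35
finger_force: 0.2
```

```bash
python3 dish.py; python3 - <<'E'
from plan import *
import math
u=np.array([math.cos(math.radians(-10.7)),math.sin(math.radians(-10.7))])
slot=np.array([656.8,-182])
plan([(*behind(slot-15*u,35,-10.7),-18,-10.7,.35,11),(*behind(slot,35,-10.7),-18,-10.7,.35,5)])
E
```

```text
dish px [328. 179.] [278, 130, 100, 99, 7788] world [ 594.2 -173.7] tool [38.8  4.8]
tcp [ 556.9 -162.1  -18.5] F [-0.7  0.9  0.9]
at [ 557.  -163.5  -18.5] -9.9 t 8.65
8 rows, ends [ 622.5 -175.6  -17.9] -10.6
[[0.52,0,-0.01,0,0,0,0.35],[0.51,0.01,0,0,0,0.001,0.35],[0.52,0,-0.01,0,0,0,0.35],[0.51,0,0,0,0,0.001,0.35],[0.52,0,-0.01,0,0,0,0.35],[0.25,0,0,0,0,0,0.35],[0.25,0,0,0,0,0,0.35],[0.25,0,0,0,0,0,0.35]]
```

Request:
jog_arm(increments=[[0.51, -0.03, 0, 0, 0, 0, 0.35], [0.51, -0.03, 0, 0, 0, 0.001, 0.35], [0.51, -0.03, 0, 0, 0, 0, 0.35], [0.51, -0.03, 0, 0, 0, 0.001, 0.35], [0.5, 0, 0, 0, 0, 0, 0.35], [0.2, 0, 0, 0, 0, 0, 0.35]])

```text
clock: 9.15
tcp_pos: [612.3, -169.8, -18.5]
tcp_rot: [-0.0, 0.995, -0.099, 0.0]
ft_force: [0.1, -0.4, 1.4]
opening: 0.353
finger_force: 0.3
```

```bash
python3 -c "
from dish import *
dish(show='pics/w5.png')"
```

```text
dish px [319. 183.] [270, 134, 100, 98, 7680] world [ 648.2 -177.8] tool [36.9  0.7]
tcp [ 612.3 -169.8  -18.5] F [ 0.1 -0.4  1.4]
```

View pics/w5.png

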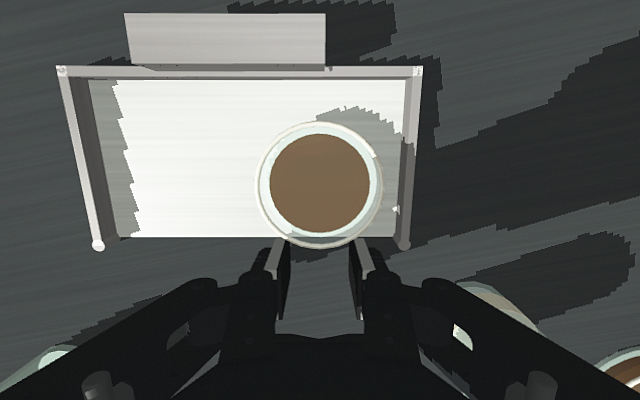

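The small dish is at (319,183) in the narrow tray's right half, clear of the right wall (x about 403), and needs about 11 mm more. I'll push it in, then move on to the nearer large dish.

Request:
jog_arm(increments=[[0.25, 0, 0, 0, 0, 0, 0.35], [0.2, 0, 0, 0, 0, 0, 0.35], [0.1, 0, 0, 0, 0, 0, 0.35], [0, 0, 0, 0, 0, 0, 0.35], [-0.5, 0, 0, 0, 0, 0, 0.35], [-0.9, 0, 0, 0, 0, 0, 0.35], [-0.9, 0, 0, 0, 0, 0, 0.35]])

```text
clock: 9.78
tcp_pos: [576.3, -162.6, -18.5]
tcp_rot: [-0.0, 0.995, -0.098, 0.0]
ft_force: [0.7, 0.1, 0.5]
opening: 0.35
finger_force: 0.0
```

```bash
python3 dish.py; python3 - <<'E'
from plan import *
a=behind((477,129),63,18)
p=bot.get_state()['tcp_pos']
plan([(p[0],p[1],75,-10.7,.35,20),(560,0,90,0,.35,20),(*a,75,18,.35,20),(*a,-18,18,.35,18)])
E
```

```text
dish px [319.  76.] [265, 17, 110, 118, 10118] world [ 659.2 -180.1] tool [84.8  0.9]
tcp [ 576.3 -162.6  -18.5] F [0.7 0.1 0.5]
at [ 571.9 -162.1  -18.9] -11.3 t 9.83
30 rows, ends [417.1 109.5 -17.9] 17.9
[[0,0,-0.94,0,0,0,0.35],[0,0,-0.94,0,0,-0.001,0.35],[0,0,-0.94,0,0,0,0.35],[0,0,-0.94,0,0,0,0.35],[0,0,-0.94,0,0,-0.001,0.35],[-0.23,-0.87,-0.08,0,0,-0.003,0.35],[-0.21,-0.88,-0.09,0,0,-0.004,0.35],[-0.19,-0.88,-0.08,0,0,-0.003,0.35],[-0.18,-0.89,-0.08,0,0,-0.003,0.35],[-0.16,-0.89,-0.08,0,0,-0.003,0.35],[-0.14,-0.89,-0.09,0,0,-0.004,0.35],[-0.12,-0.89,-0.08,0,0,-0.003,0.35],[-0.1,-0.9,-0.08,0,0,-0.003,0.35],[-0.08,-0.9,-0.09,0,0,-0.003,0.35],[-0.72,-0.55,0.08,0,0,-0.005,0.35],[-0.69,-0.56,0.07,0,0,-0.005,0.35],[-0.68,-0.6,0.08,0,0,-0.005,0.35],[-0.67,-0.61,0.07,0,0,-0.005,0.35],[-0.64,-0.63,0.08,0,0,-0.005,0.35],[-0.62,-0.65,0.07,0,0,-0.005,0.35]]
[[-0.6,-0.67,0.08,0,0,-0.005,0.35],[-0.58,-0.69,0.07,0,0,-0.005,0.35],[-0.56,-0.71,0.08,0,0,-0.005,0.35],[-0.53,-0.72,0.07,0,0,-0.005,0.35],[0,0,0.78,0,0,0,0.35],[0,0,0.77,0,0,0,0.35],[0,0,0.78,0,0,0,0.35],[0,0,0.77,0,0,0,0.35],[0,0,0.78,0,0,0,0.35],[0,0,0.77,0,0,0,0.35]]
```

Request:
jog_arm(increments=[[0, 0, -0.94, 0, 0, 0, 0.35], [0, 0, -0.94, 0, 0, -0.001, 0.35], [0, 0, -0.94, 0, 0, 0, 0.35], [0, 0, -0.94, 0, 0, 0, 0.35], [0, 0, -0.94, 0, 0, -0.001, 0.35], [-0.23, -0.87, -0.08, 0, 0, -0.003, 0.35], [-0.21, -0.88, -0.09, 0, 0, -0.004, 0.35], [-0.19, -0.88, -0.08, 0, 0, -0.003, 0.35], [-0.18, -0.89, -0.08, 0, 0, -0.003, 0.35], [-0.16, -0.89, -0.08, 0, 0, -0.003, 0.35], [-0.14, -0.89, -0.09, 0, 0, -0.004, 0.35], [-0.12, -0.89, -0.08, 0, 0, -0.003, 0.35], [-0.1, -0.9, -0.08, 0, 0, -0.003, 0.35], [-0.08, -0.9, -0.09, 0, 0, -0.003, 0.35], [-0.72, -0.55, 0.08, 0, 0, -0.005, 0.35], [-0.69, -0.56, 0.07, 0, 0, -0.005, 0.35], [-0.68, -0.6, 0.08, 0, 0, -0.005, 0.35], [-0.67, -0.61, 0.07, 0, 0, -0.005, 0.35], [-0.64, -0.63, 0.08, 0, 0, -0.005, 0.35], [-0.62, -0.65, 0.07, 0, 0, -0.005, 0.35]])

```text
clock: 11.5
tcp_pos: [478.1, 66.3, 81.6]
tcp_rot: [0.0, 0.996, 0.095, 0.0]
ft_force: [0.3, -0.1, -0.3]
opening: 0.353
finger_force: 0.0
```

Request:
jog_arm(increments=[[-0.6, -0.67, 0.08, 0, 0, -0.005, 0.35], [-0.58, -0.69, 0.07, 0, 0, -0.005, 0.35], [-0.56, -0.71, 0.08, 0, 0, -0.005, 0.35], [-0.53, -0.72, 0.07, 0, 0, -0.005, 0.35], [0, 0, 0.78, 0, 0, 0, 0.35], [0, 0, 0.77, 0, 0, 0, 0.35], [0, 0, 0.78, 0, 0, 0, 0.35], [0, 0, 0.77, 0, 0, 0, 0.35], [0, 0, 0.78, 0, 0, 0, 0.35], [0, 0, 0.6, 0, 0, 0, 0.35], [0, 0, 0, 0, 0, 0, 0.35]])

```text
clock: 12.42
tcp_pos: [420.4, 109.2, -15.7]
tcp_rot: [0.0, 0.988, 0.156, -0.002]
ft_force: [-0.1, -0.2, -0.9]
opening: 0.349
finger_force: 0.0
```

```bash
python3 dish.py; python3 - <<'E'
from plan import *
k=np.radians(18);u=np.array([np.cos(k),np.sin(k)]);t=np.array([663,190.5])
plan([(*behind((477,129),50,18),-18,18,.35,10),(*behind(t-25*u,48,18),-18,18,.35,13)])
E
```

```text
dish px [319. 142.] [246, 60, 144, 148, 14609] world [473.8 126. ] tool [55.9  0.5]
tcp [420.4 109.2 -15.7] F [-0.1 -0.2 -0.9]
at [420.9 109.3 -14.7] 18.0 t 12.47
16 rows, ends [593.6 168.  -17.9] 18.0
[[0.24,-0.03,0.08,0,0,0,0.35],[0.23,-0.04,0.08,0,0,0,0.35],[0.62,0,0,0,0,0,0.35],[0.62,-0.01,0,0,0,0,0.35],[0.61,0,0,0,0,0,0.35],[0.62,0,0,0,0,0,0.35],[0.62,-0.01,0,0,0,0,0.35],[0.62,0,0,0,0,0,0.35],[0.61,-0.01,0,0,0,0,0.35],[0.62,0,0,0,0,0,0.35],[0.62,0,0,0,0,0,0.35],[0.62,-0.01,0,0,0,0,0.35],[0.61,0,0,0,0,0,0.35],[0.62,0,0,0,0,0,0.35],[0.62,-0.01,0,0,0,0,0.35],[0.62,0,0,0,0,0,0.35]]
```

Request:
jog_arm(increments=[[0.24, -0.03, 0.08, 0, 0, 0, 0.35], [0.23, -0.04, 0.05, 0, 0, 0, 0.35], [0.62, 0, 0, 0, 0, 0, 0.35], [0.62, -0.01, 0, 0, 0, 0, 0.35], [0.61, 0, 0, 0, 0, 0, 0.35], [0.62, 0, 0, 0, 0, 0, 0.35], [0.62, -0.01, 0, 0, 0, 0, 0.35], [0.62, 0, 0, 0, 0, 0, 0.35], [0.61, -0.01, 0, 0, 0, 0, 0.35], [0.62, 0, 0, 0, 0, 0, 0.35], [0.62, 0, 0, 0, 0, 0, 0.35], [0.62, -0.01, 0, 0, 0, 0, 0.35], [0.61, 0, 0, 0, 0, 0, 0.35], [0.62, 0, 0, 0, 0, 0, 0.35], [0.6, -0.01, 0, 0, 0, 0, 0.35], [0.3, 0, 0, 0, 0, 0, 0.35]])

```text
clock: 13.8
tcp_pos: [590.2, 165.8, -15.7]
tcp_rot: [-0.0, 0.988, 0.155, 0.001]
ft_force: [-0.7, -0.1, 0.7]
opening: 0.353
finger_force: 0.6
```

```bash
python3 -c "
from dish import *
dish(show='pics/w6.png')"
```

```text
dish px [319. 157.] [249, 86, 142, 142, 15915] world [636.7 180.4] tool [48.8  0.4]
tcp [590.2 165.8 -15.7] F [-0.7 -0.1  0.7]
```

View pics/w6.png

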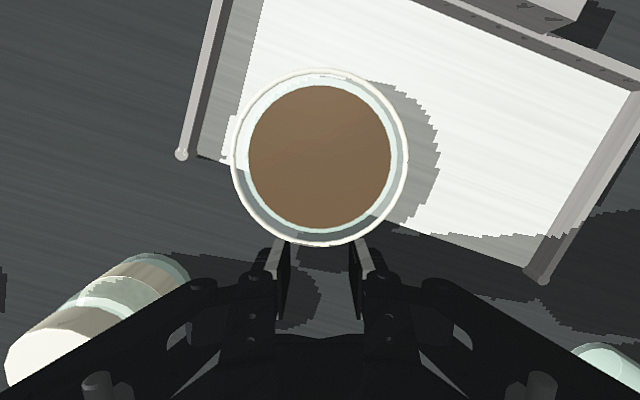

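The large dish is at (319,157), entering the wide tray with about 18 mm clear of its left wall. I'll finish that push, retreat, and go behind the far small dish.

Request:
jog_arm(increments=[[0.4, 0, 0, 0, 0, 0, 0.35], [0.4, 0, 0, 0, 0, 0, 0.35], [0.3, 0, 0, 0, 0, 0, 0.35], [0.2, 0, 0, 0, 0, 0, 0.35], [0.1, 0, 0, 0, 0, 0, 0.35], [0, 0, 0, 0, 0, 0, 0.35], [-0.5, 0, 0, 0, 0, 0, 0.35], [-0.9, 0, 0, 0, 0, 0, 0.35], [-0.9, 0, 0, 0, 0, 0, 0.35], [0, 0, 0, 0, 0, 0, 0.35]])

```text
clock: 14.68
tcp_pos: [567.7, 158.2, -17.1]
tcp_rot: [0.001, 0.988, 0.156, -0.002]
ft_force: [0.2, -0.2, -0.1]
opening: 0.348
finger_force: 0.0
```

```bash
python3 dish.py; python3 - <<'E'
from plan import *
h=-114.4+180
c=(508.3,369.5);k=np.radians(h);a=(c[0]+60*np.cos(k),c[1]+60*np.sin(k))
p=bot.get_state()['tcp_pos']
plan([(p[0],p[1],75,18,.35,20),(*a,75,h,.35,20),(*a,-17.5,h,.35,18)])
E
```

```text
dish px [319.  55.] [240, 0, 159, 125, 16713] world [656.3 186.5] tool [93.   0.4]
tcp [567.7 158.2 -17.1] F [ 0.2 -0.2 -0.1]
at [569.7 158.8 -16.6] 17.9 t 14.73
25 rows, ends [533.1 424.  -17.4] 65.4
[[0,0,-0.92,0,0,0,0.35],[0,0,-0.91,0,0,0,0.35],[0,0,-0.92,0,0,0,0.35],[0,0,-0.92,0,0,0,0.35],[0,0,-0.91,0,0,0,0.35],[0.17,-0.94,0,0,0,-0.009,0.35],[0.22,-0.93,0,0,0,-0.01,0.35],[0.28,-0.92,0,0,0,-0.009,0.35],[0.33,-0.9,0,0,0,-0.01,0.35],[0.38,-0.87,0,0,0,-0.009,0.35],[0.44,-0.85,0,0,0,-0.01,0.35],[0.48,-0.83,0,0,0,-0.009,0.35],[0.53,-0.79,0,0,0,-0.01,0.35],[0.59,-0.76,0,0,0,-0.009,0.35],[0.62,-0.73,0,0,0,-0.01,0.35],[0.67,-0.68,0,0,0,-0.009,0.35],[0.7,-0.65,0,0,0,-0.01,0.35],[0.75,-0.6,0,0,0,-0.009,0.35],[0.77,-0.55,0,0,0,-0.009,0.35],[0,0,0.77,0,0,0,0.35]]
[[0,0,0.77,0,0,0,0.35],[0,0,0.77,0,0,0,0.35],[0,0,0.77,0,0,0,0.35],[0,0,0.77,0,0,0,0.35],[0,0,0.77,0,0,0,0.35]]
```

Request:
jog_arm(increments=[[0, 0, -0.92, 0, 0, 0, 0.35], [0, 0, -0.91, 0, 0, 0, 0.35], [0, 0, -0.92, 0, 0, 0, 0.35], [0, 0, -0.92, 0, 0, 0, 0.35], [0, 0, -0.91, 0, 0, 0, 0.35], [0.17, -0.94, 0, 0, 0, -0.009, 0.35], [0.22, -0.93, 0, 0, 0, -0.01, 0.35], [0.28, -0.92, 0, 0, 0, -0.009, 0.35], [0.33, -0.9, 0, 0, 0, -0.01, 0.35], [0.38, -0.87, 0, 0, 0, -0.009, 0.35], [0.44, -0.85, 0, 0, 0, -0.01, 0.35], [0.48, -0.83, 0, 0, 0, -0.009, 0.35], [0.53, -0.79, 0, 0, 0, -0.01, 0.35], [0.59, -0.76, 0, 0, 0, -0.009, 0.35], [0.62, -0.73, 0, 0, 0, -0.01, 0.35], [0.67, -0.68, 0, 0, 0, -0.009, 0.35], [0.7, -0.65, 0, 0, 0, -0.01, 0.35], [0.75, -0.6, 0, 0, 0, -0.009, 0.35], [0.77, -0.55, 0, 0, 0, -0.009, 0.35]])

```text
clock: 16.32
tcp_pos: [533.7, 426.9, 74.5]
tcp_rot: [-0.0, 0.84, 0.543, -0.0]
ft_force: [0.2, -0.0, 0.1]
opening: 0.353
finger_force: 0.0
```

```bash
python3 - <<'E'
from plan import *
h=-114.4+180
c=(508.3,369.5);k=np.radians(h);u=np.array([np.cos(k),np.sin(k)]);c=np.array(c)
a=c+60*u;g=np.array([445.,230])
h2=92.8;u2=np.array([np.cos(np.radians(h2)),np.sin(np.radians(h2))])
plan([(*a,75,h,.35,20),(*a,-17.5,h,.35,19)])
plan([(*(c+37*u),-17.5,h,.35,10),(*(g+37*u),-17.5,h,.35,13),(*(g-8*u2+37*u2),-17.5,h2,.35,6)],start=(*a,-17.5,h))
E
```

```text
at [533.7 426.9  74.5] 65.8 t 16.32
6 rows, ends [533.1 424.1 -17.5] 65.8
[[-0.14,0.03,-0.03,0,0,0,0.35],[0,0,0.93,0,0,0,0.35],[0,0,0.92,0,0,0,0.35],[0,0,0.93,0,0,0,0.35],[0,0,0.92,0,0,0,0.35],[0,0,0.93,0,0,0,0.35]]
at [533.7 426.9  74.5] 65.8 t 16.32
20 rows, ends [443.6 259.  -17.5] 93.0
[[-0.38,0,0,0,0,0,0.35],[-0.39,0,0,0,0,0,0.35],[-0.38,0,0,0,0,0,0.35],[-0.64,0,0,0,0,0,0.35],[-0.64,0,0,0,0,0,0.35],[-0.63,0,0,0,0,0,0.35],[-0.64,0,0,0,0,0,0.35],[-0.64,0,0,0,0,0,0.35],[-0.64,0,0,0,0,0,0.35],[-0.64,0,0,0,0,0,0.35],[-0.64,0,0,0,0,0,0.35],[-0.63,0,0,0,0,0,0.35],[-0.64,0,0,0,0,0,0.35],[-0.64,0,0,0,0,0,0.35],[-0.64,0,0,0,0,0,0.35],[-0.11,-0.13,0,0,0,-0.015,0.35],[-0.1,-0.15,0,0,0,-0.015,0.35],[-0.09,-0.15,0,0,0,-0.015,0.35],[-0.07,-0.16,0,0,0,-0.015,0.35],[-0.05,-0.16,0,0,0,-0.016,0.35]]
```

Request:
jog_arm(increments=[[-0.1, 0.03, 0, 0, 0, 0, 0.35], [0, 0, 0.93, 0, 0, 0, 0.35], [0, 0, 0.92, 0, 0, 0, 0.35], [0, 0, 0.93, 0, 0, 0, 0.35], [0, 0, 0.92, 0, 0, 0, 0.35], [0, 0, 0.8, 0, 0, 0, 0.35], [0, 0, 0, 0, 0, 0, 0.35], [0, 0, 0, 0, 0, 0, 0.35]])

```text
clock: 16.98
tcp_pos: [533.6, 422.5, -16.0]
tcp_rot: [0.0, 0.841, 0.541, -0.001]
ft_force: [0.6, 0.2, 1.6]
opening: 0.35
finger_force: 0.0
```

Request:
jog_arm(increments=[[-0.38, 0, 0.05, 0, 0, 0, 0.35], [-0.39, 0, 0, 0, 0, 0, 0.35], [-0.38, 0, 0, 0, 0, 0, 0.35], [-0.64, 0, 0, 0, 0, 0, 0.35], [-0.64, 0, 0, 0, 0, 0, 0.35], [-0.63, 0, 0, 0, 0, 0, 0.35], [-0.64, 0, 0, 0, 0, 0, 0.35], [-0.64, 0, 0, 0, 0, 0, 0.35], [-0.64, 0, 0, 0, 0, 0, 0.35]])

```text
clock: 17.73
tcp_pos: [493.1, 330.9, -15.0]
tcp_rot: [0.0, 0.842, 0.54, 0.001]
ft_force: [0.7, 1.2, -0.1]
opening: 0.349
finger_force: 0.2
```

```bash
cat > fix.py <<'E'
from plan import *
for n in('top','side'):
    d=take(n);hsv=cv2.cvtColor(d['color'],cv2.COLOR_RGB2HSV)
    m=((hsv[...,0]<20)&(hsv[...,1]>70)&(hsv[...,2]>50)).astype(np.uint8)
    k,l,st,ce=cv2.connectedComponentsWithStats(m)
    for i in range(1,k):
        p=ray(d,[ce[i]],6)[0]
        if 25<st[i,4]<400 and 350<p[0]<720 and abs(p[1])<450: print(n,st[i].tolist(),p[:2].round(1))
s=bot.get_state();print(s['tcp_pos'].round(1),round(float(s['clock']),2))
E
python3 fix.py
```

```text
top [262, 158, 18, 16, 227] [660.9 189.1]
top [375, 161, 12, 12, 105] [ 658.9 -178.3]
top [321, 187, 19, 33, 87] [532.2 -18.3]
top [421, 210, 19, 19, 269] [ 480.8 -337.8]
side [378, 274, 11, 9, 26] [ 480.3 -321.8]
[492.9 329.1 -15.4] 17.83
```

Both placed dishes read well, at (661,189) and (659,-178). Continuing with the far small dish.

Request:
jog_arm(increments=[[-0.64, 0, 0.08, 0, 0, 0, 0.35], [-0.64, 0, 0.04, 0, 0, 0, 0.35], [-0.64, 0, 0, 0, 0, 0, 0.35], [-0.64, 0, 0, 0, 0, 0, 0.35], [-0.6, 0, 0, 0, 0, 0, 0.35], [-0.11, -0.13, 0, 0, 0, -0.015, 0.35], [-0.1, -0.15, 0, 0, 0, -0.015, 0.35], [-0.09, -0.15, 0, 0, 0, -0.015, 0.35], [-0.07, -0.16, 0, 0, 0, -0.015, 0.35], [-0.05, -0.16, 0, 0, 0, -0.016, 0.35]])

```text
clock: 18.67
tcp_pos: [450.2, 270.1, -17.9]
tcp_rot: [0.0, 0.688, 0.726, 0.001]
ft_force: [-0.0, 0.4, 0.7]
opening: 0.353
finger_force: 0.1
```

```bash
python3 fix.py; python3 - <<'E'
from plan import *
k=np.radians(93);u=np.array([np.cos(k),np.sin(k)])
plan([(*(np.array([460,-80])+37*u),-17.5,93,.35,13)])
E
```

```text
top [262, 158, 18, 16, 225] [661.1 189.1]
top [375, 161, 11, 12, 105] [ 658.8 -178.3]
top [364, 203, 9, 17, 43] [ 504.3 -135.8]
top [335, 205, 9, 9, 26] [512.4 -38.7]
top [421, 210, 19, 19, 269] [ 480.8 -337.4]
side [377, 274, 24, 17, 138] [ 478.4 -343.5]
[449.7 269.9 -18.2] 18.77
at [449.7 269.9 -18.2] 92.9 t 18.77
25 rows, ends [458.1 -43.1 -17.6] 92.9
[[-0.63,-0.01,0,0,0,0,0.35],[-0.62,-0.02,0,0,0,0,0.35],[-0.63,-0.01,0,0,0,0,0.35],[-0.62,-0.02,-0.01,0,0,0,0.35],[-0.63,-0.01,0,0,0,0,0.35],[-0.63,-0.02,0,0,0,0,0.35],[-0.62,-0.01,0,0,0,0,0.35],[-0.63,-0.02,0,0,0,0,0.35],[-0.62,-0.01,0,0,0,0,0.35],[-0.63,-0.02,0,0,0,0,0.35],[-0.62,-0.01,-0.01,0,0,0,0.35],[-0.63,-0.02,0,0,0,0,0.35],[-0.63,-0.01,0,0,0,0,0.35],[-0.62,-0.02,0,0,0,0,0.35],[-0.63,-0.01,0,0,0,0,0.35],[-0.62,-0.02,0,0,0,0,0.35],[-0.63,-0.01,0,0,0,0,0.35],[-0.63,-0.02,0,0,0,0,0.35],[-0.62,-0.01,-0.01,0,0,0,0.35],[-0.63,-0.02,0,0,0,0,0.35]]
[[-0.62,-0.01,0,0,0,0,0.35],[-0.63,-0.02,0,0,0,0,0.35],[-0.62,-0.01,0,0,0,0,0.35],[-0.63,-0.02,0,0,0,0,0.35],[-0.63,-0.01,0,0,0,0,0.35]]
```

Request:
jog_arm(increments=[[-0.63, -0.01, 0, 0, 0, 0, 0.35], [-0.62, -0.02, 0, 0, 0, 0, 0.35], [-0.63, -0.01, 0, 0, 0, 0, 0.35], [-0.62, -0.02, 0, 0, 0, 0, 0.35], [-0.63, -0.01, 0, 0, 0, 0, 0.35], [-0.63, -0.02, 0, 0, 0, 0, 0.35], [-0.62, -0.01, 0, 0, 0, 0, 0.35], [-0.63, -0.02, 0, 0, 0, 0, 0.35], [-0.62, -0.01, 0, 0, 0, 0, 0.35], [-0.63, -0.02, 0, 0, 0, 0, 0.35], [-0.62, -0.01, 0, 0, 0, 0, 0.35], [-0.63, -0.02, 0, 0, 0, 0, 0.35], [-0.63, -0.01, 0, 0, 0, 0, 0.35]])

```text
clock: 19.85
tcp_pos: [453.9, 105.1, -18.4]
tcp_rot: [0.0, 0.69, 0.723, -0.0]
ft_force: [-0.3, 1.2, 0.6]
opening: 0.348
finger_force: 0.4
```

```bash
python3 fix.py; python3 - <<'E'
from plan import *
k=np.radians(93);u=np.array([np.cos(k),np.sin(k)])
plan([(*(np.array([460,-85])+37*u),-17.5,93,.35,13)])
E
```

```text
top [262, 158, 18, 16, 227] [661.1 189.2]
top [375, 161, 11, 12, 105] [ 658.8 -178.3]
top [373, 216, 10, 7, 27] [ 480.5 -165.1]
[453.8 103.4 -18.7] 19.95
at [453.8 103.4 -18.7] 92.5 t 19.95
12 rows, ends [458.  -48.1 -17.5] 92.9
[[-0.63,-0.01,0,0,0,0,0.35],[-0.63,-0.01,-0.01,0,0,0,0.35],[-0.63,-0.01,0,0,0,0,0.35],[-0.64,-0.01,-0.01,0,0,0,0.35],[-0.63,-0.01,0,0,0,-0.001,0.35],[-0.63,-0.01,-0.01,0,0,0,0.35],[-0.63,-0.02,0,0,0,0,0.35],[-0.63,-0.01,-0.01,0,0,0,0.35],[-0.63,-0.01,0,0,0,0,0.35],[-0.63,-0.02,-0.01,0,0,0,0.35],[-0.63,-0.01,0,0,0,0,0.35],[-0.64,-0.02,-0.01,0,0,0,0.35]]
```

Request:
jog_arm(increments=[[-0.63, -0.01, 0, 0, 0, 0, 0.35], [-0.63, -0.01, 0, 0, 0, 0, 0.35], [-0.63, -0.01, 0, 0, 0, 0, 0.35], [-0.63, -0.01, 0, 0, 0, 0, 0.35], [-0.63, -0.01, 0, 0, 0, 0, 0.35], [-0.63, -0.01, 0, 0, 0, 0, 0.35], [-0.63, -0.02, 0, 0, 0, 0, 0.35], [-0.63, -0.01, 0, 0, 0, 0, 0.35], [-0.63, -0.01, 0, 0, 0, 0, 0.35], [-0.6, -0.02, 0, 0, 0, 0, 0.35], [-0.4, -0.01, 0, 0, 0, 0, 0.35], [-0.2, 0, 0, 0, 0, 0, 0.35], [0, 0, 0, 0, 0, 0, 0.35], [0.6, 0, 0, 0, 0, 0, 0.35], [0.9, 0, -0.5, 0, 0, 0, 0.35], [0, 0, -0.9, 0, 0, 0, 0.35], [0, 0, -0.9, 0, 0, 0, 0.35], [0, 0, -0.9, 0, 0, 0, 0.35], [0, 0, -0.9, 0, 0, 0, 0.35]])

```text
clock: 21.53
tcp_pos: [456.3, 2.2, 65.1]
tcp_rot: [-0.0, 0.689, 0.725, 0.0]
ft_force: [-0.4, 0.2, -0.2]
opening: 0.351
finger_force: 0.0
```

```bash
python3 fix.py; python3 - <<'E'
from plan import *
a=behind((460,-85),62,-6.3)
plan([(*a,68,-6.3,.35,20),(*a,-18,-6.3,.35,18)])
E
```

```text
top [262, 157, 18, 17, 227] [661.2 189.1]
top [375, 161, 11, 12, 103] [ 658.7 -178.1]
top [421, 210, 19, 19, 273] [ 480.8 -337.5]
[458.3   2.   66.5] 21.63
at [458.3   2.   66.5] 92.9 t 21.63
21 rows, ends [398.4 -78.1 -18.1] -6.4
[[-0.24,-0.2,0,0,0,0.017,0.35],[-0.26,-0.17,-0.01,0,0,0.017,0.35],[-0.28,-0.15,0,0,0,0.018,0.35],[-0.29,-0.11,-0.01,0,0,0.017,0.35],[-0.3,-0.08,0,0,0,0.017,0.35],[-0.31,-0.05,-0.01,0,0,0.017,0.35],[-0.31,-0.01,0,0,0,0.018,0.35],[-0.32,0.02,-0.01,0,0,0.017,0.35],[-0.3,0.06,0,0,0,0.017,0.35],[-0.31,0.08,-0.01,0,0,0.017,0.35],[-0.28,0.12,0,0,0,0.017,0.35],[-0.28,0.15,-0.01,0,0,0.018,0.35],[-0.26,0.18,0,0,0,0.017,0.35],[-0.23,0.2,-0.01,0,0,0.017,0.35],[-0.22,0.23,0,0,0,0.017,0.35],[-0.18,0.25,0,0,0,0.018,0.35],[0,0,0.86,0,0,0,0.35],[0,0,0.86,0,0,0,0.35],[0,0,0.86,0,0,0,0.35],[0,0,0.86,0,0,0,0.35]]
[[0,0,0.86,0,0,0,0.35]]
```

Rotating while high, then I'll look before descending.

Request:
jog_arm(increments=[[-0.24, -0.2, 0, 0, 0, 0.017, 0.35], [-0.26, -0.17, 0, 0, 0, 0.017, 0.35], [-0.28, -0.15, 0, 0, 0, 0.018, 0.35], [-0.29, -0.11, 0, 0, 0, 0.017, 0.35], [-0.3, -0.08, 0, 0, 0, 0.017, 0.35], [-0.31, -0.05, 0, 0, 0, 0.017, 0.35], [-0.31, -0.01, 0, 0, 0, 0.018, 0.35], [-0.32, 0.02, 0, 0, 0, 0.017, 0.35], [-0.3, 0.06, 0, 0, 0, 0.017, 0.35], [-0.31, 0.08, 0, 0, 0, 0.017, 0.35], [-0.28, 0.12, 0, 0, 0, 0.017, 0.35], [-0.28, 0.15, 0, 0, 0, 0.018, 0.35], [-0.26, 0.18, 0, 0, 0, 0.017, 0.35], [-0.23, 0.2, 0, 0, 0, 0.017, 0.35], [-0.22, 0.23, 0, 0, 0, 0.017, 0.35], [-0.18, 0.25, 0, 0, 0, 0.018, 0.35], [0, 0, 0, 0, 0, 0, 0.35]])

```text
clock: 23.05
tcp_pos: [395.7, -79.8, 63.4]
tcp_rot: [0.0, 0.998, -0.06, -0.0]
ft_force: [0.2, 0.3, 0.2]
opening: 0.345
finger_force: 0.0
```

```bash
python3 dish.py; python3 fix.py
```

```text
dish px [293. 132.] [261, 93, 65, 67, 2267] world [455.6 -68.3] tool [ 58.2 -18.5]
tcp [395.7 -79.8  63.4] F [0.2 0.3 0.2]
top [263, 157, 17, 17, 224] [661.3 188.9]
top [375, 161, 11, 12, 104] [ 658.9 -178.1]
top [375, 200, 14, 21, 69] [ 507.8 -181. ]
top [421, 210, 19, 19, 274] [ 480.5 -337.2]
[396.9 -79.2  63.6] 23.2
```

The dish is at about (457,-68). To stay clear of the weight, I'll start with yaw 0 and turn after 25 mm.

```bash
python3 - <<'E'
from plan import *
a=(406.,-68.5)
plan([(*a,64,0,.35,20),(*a,-18,0,.35,18)])
k=np.radians(-13);u=np.array([np.cos(k),np.sin(k)]);t=np.array([669.8,-113.3])
plan([(447,-68.5,-18,0,.35,12),(*behind((492,-71),36,-13),-18,-13,.35,6),(*behind(t-20*u,36,-13),-18,-13,.35,13)],start=(*a,-18,0))
E
```

```text
at [396.9 -79.2  63.6] -6.3 t 23.2
6 rows, ends [405.9 -68.5 -18. ] -0.2
[[0.39,-0.58,-0.02,0,0,-0.017,0.35],[0,0,0.82,0,0,0,0.35],[0,0,0.82,0,0,0,0.35],[0,0,0.82,0,0,0,0.35],[0,0,0.82,0,0,0,0.35],[0,0,0.82,0,0,0,0.35]]
at [396.9 -79.2  63.6] -6.3 t 23.2
19 rows, ends [ 615.3 -100.7  -18. ] -13.0
[[0.51,0,0,0,0,0,0.35],[0.52,0,0,0,0,0,0.35],[0.51,0,0,0,0,0,0.35],[0.51,0,0,0,0,0,0.35],[0.25,-0.14,0,0,0,0.018,0.35],[0.23,-0.17,0,0,0,0.018,0.35],[0.63,0.01,0,0,0,0,0.35],[0.62,0,0,0,0,0,0.35],[0.63,0.01,0,0,0,0,0.35],[0.62,0,0,0,0,0,0.35],[0.63,0.01,0,0,0,0,0.35],[0.63,0,0,0,0,0,0.35],[0.62,0.01,0,0,0,0,0.35],[0.63,0,0,0,0,0,0.35],[0.62,0.01,0,0,0,0,0.35],[0.63,0,0,0,0,0,0.35],[0.63,0.01,0,0,0,0,0.35],[0.62,0,0,0,0,0,0.35],[0.63,0.01,0,0,0,0,0.35]]
```

Request:
jog_arm(increments=[[0.39, -0.58, 0, 0, 0, -0.017, 0.35], [0, 0, 0, 0, 0, 0, 0.35], [0, 0, 0.82, 0, 0, 0, 0.35], [0, 0, 0.82, 0, 0, 0, 0.35], [0, 0, 0.82, 0, 0, 0, 0.35], [0, 0, 0.82, 0, 0, 0, 0.35], [0, 0, 0.7, 0, 0, 0, 0.35], [0, 0, 0, 0, 0, 0, 0.35]])

```text
clock: 23.87
tcp_pos: [404.1, -69.1, -18.0]
tcp_rot: [-0.001, 1.0, -0.004, -0.002]
ft_force: [-0.1, -0.7, -0.4]
opening: 0.347
finger_force: 0.0
```

```bash
python3 dish.py
```

```text
dish px [321. 163.] [266, 101, 103, 94, 4288] world [450.6 -70.8] tool [46.4  1.4]
tcp [404.1 -69.1 -18. ] F [-0.1 -0.7 -0.4]
```

Request:
jog_arm(increments=[[0.51, 0, 0, 0, 0, 0, 0.35], [0.52, 0, 0, 0, 0, 0, 0.35], [0.51, 0, 0, 0, 0, 0, 0.35], [0.51, 0, 0, 0, 0, 0, 0.35], [0.25, -0.14, 0, 0, 0, 0.018, 0.35], [0.23, -0.17, 0, 0, 0, 0.018, 0.35], [0.63, 0.01, 0, 0, 0, 0, 0.35], [0.62, 0, 0, 0, 0, 0, 0.35], [0.63, 0.01, 0, 0, 0, 0, 0.35], [0.62, 0, 0, 0, 0, 0, 0.35], [0.63, 0.01, 0, 0, 0, 0, 0.35], [0.63, 0, 0, 0, 0, 0, 0.35], [0.62, 0.01, 0, 0, 0, 0, 0.35], [0.6, 0, 0, 0, 0, 0, 0.35]])

```text
clock: 25.08
tcp_pos: [555.1, -88.4, -15.6]
tcp_rot: [-0.0, 0.993, -0.117, 0.0]
ft_force: [0.4, -0.2, -0.3]
opening: 0.35
finger_force: 0.2
```

```bash
python3 dish.py; python3 - <<'E'
from plan import *
k=np.radians(-11);u=np.array([np.cos(k),np.sin(k)]);t=np.array([669.8,-113.3])
plan([(*behind(t-20*u,36,-11),-18,-11,.35,12),(*behind(t,36,-11),-18,-11,.35,6)])
E
```

```text
dish px [470.  19.] [417, 0, 112, 48, 3767] world [ 644.6 -177.2] tool [107.6  65.6]
dish px [319. 182.] [271, 134, 98, 96, 7408] world [590.8 -97.7] tool [36.8  0.8]
tcp [555.1 -88.4 -15.6] F [ 0.4 -0.2 -0.3]
at [557.8 -89.  -15.3] -13.5 t 25.13
9 rows, ends [ 634.4 -106.5  -18.1] -10.9
[[0.59,0,0.03,0,0,-0.001,0.35],[0.58,0,0.02,0,0,-0.002,0.35],[0.59,0.01,0.03,0,0,-0.001,0.35],[0.59,0.02,0.03,0,0,-0.001,0.35],[0.58,0.02,0.03,0,0,-0.002,0.35],[0.25,0,0,0,0,0,0.35],[0.25,0,0,0,0,0,0.35],[0.25,0,0,0,0,0,0.35],[0.25,0,0,0,0,0,0.35]]
```

Request:
jog_arm(increments=[[0.59, 0, 0.03, 0, 0, -0.001, 0.35], [0.58, 0, 0.02, 0, 0, -0.002, 0.35], [0.59, 0.01, 0.03, 0, 0, -0.001, 0.35], [0.59, 0.02, 0.03, 0, 0, -0.001, 0.35], [0.5, 0.02, 0, 0, 0, -0.002, 0.35], [0.3, 0, 0, 0, 0, 0, 0.35], [0.25, 0, 0, 0, 0, 0, 0.35], [0.25, 0, 0, 0, 0, 0, 0.35], [0.2, 0, 0, 0, 0, 0, 0.35], [0, 0, 0, 0, 0, 0, 0.35], [0, 0, 0, 0, 0, 0, 0.35]])

```text
clock: 26.05
tcp_pos: [628.5, -105.2, -18.2]
tcp_rot: [-0.0, 0.995, -0.095, 0.0]
ft_force: [0.1, 0.5, -1.6]
opening: 0.355
finger_force: 0.0
```

```bash
python3 -c "
from dish import *
dish(show='pics/w7.png')"; python3 fix.py
```

```text
dish px [461. 168.] [408, 119, 106, 101, 8266] world [ 658.4 -180.6] tool [43.6 68.3]
dish px [319. 181.] [270, 132, 100, 98, 7690] world [ 665.6 -113.1] tool [37.9  0.7]
tcp [ 628.5 -105.2  -18.2] F [ 0.1  0.5 -1.6]
top [262, 158, 18, 16, 221] [661.1 188.8]
[ 628.2 -105.3  -18.2] 26.2
```

View pics/w7.png

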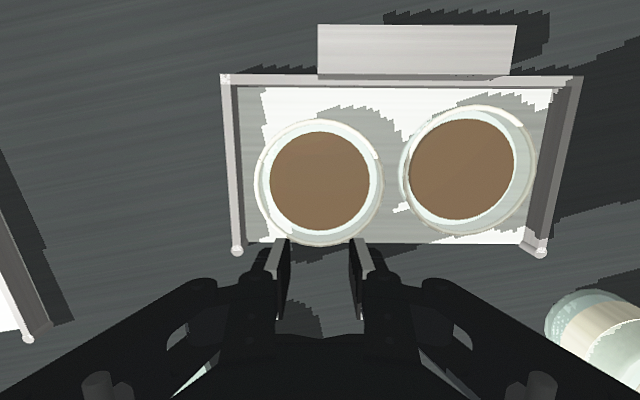

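Both small dishes are inside the narrow tray, at (319,181) and (461,168). I'll nudge the last one 4 mm, then retreat to large dish 2.

Request:
jog_arm(increments=[[0.15, 0, 0, 0, 0, 0, 0.35], [0.1, 0, 0, 0, 0, 0, 0.35], [0, 0, 0, 0, 0, 0, 0.35], [0, 0, 0, 0, 0, 0, 0.35], [-0.5, 0, 0, 0, 0, 0, 0.35], [-0.9, 0, 0, 0, 0, 0, 0.35], [-0.9, 0, 0, 0, 0, 0, 0.35], [0, 0, -0.9, 0, 0, 0, 0.35], [0, 0, -0.9, 0, 0, 0, 0.35], [0, 0, -0.9, 0, 0, 0, 0.35], [0, 0, -0.9, 0, 0, 0, 0.35], [0, 0, -0.9, 0, 0, 0, 0.35]])

```text
clock: 27.2
tcp_pos: [588.1, -97.5, 72.7]
tcp_rot: [0.0, 0.995, -0.095, 0.0]
ft_force: [-0.1, 0.5, 0.4]
opening: 0.351
finger_force: 0.0
```

```bash
python3 dish.py; python3 - <<'E'
from plan import *
a=behind((480.8,-337.5),64,93.5)
plan([(*a,72,93.5,.35,20),(*a,-18,93.5,.35,18)])
E
```

```text
dish px [411.  94.] [378, 60, 67, 69, 3605] world [ 658.3 -180.4] tool [84.7 68.1]
dish px [319.  96.] [287, 62, 65, 69, 3482] world [ 670.3 -114.3] tool [83.9  0.9]
dish px [617. 280.] [589, 241, 51, 71, 2798] world [ 474.9 -336.3] tool [-66.  255.9]
tcp [588.1 -97.5  72.7] F [-0.1  0.5  0.4]
at [590.3 -97.6  76.4] -10.9 t 27.25
22 rows, ends [ 484.6 -401.5  -18. ] 93.5
[[-0.14,0.94,0.01,0,0,-0.017,0.35],[-0.23,0.91,0.02,0,0,-0.017,0.35],[-0.33,0.89,0.01,0,0,-0.017,0.35],[-0.43,0.84,0.01,0,0,-0.017,0.35],[-0.51,0.8,0.01,0,0,-0.017,0.35],[-0.59,0.74,0.02,0,0,-0.017,0.35],[-0.67,0.66,0.01,0,0,-0.017,0.35],[-0.74,0.6,0.01,0,0,-0.017,0.35],[-0.79,0.51,0.02,0,0,-0.018,0.35],[-0.85,0.42,0.01,0,0,-0.017,0.35],[-0.89,0.33,0.01,0,0,-0.017,0.35],[-0.91,0.23,0.01,0,0,-0.017,0.35],[-0.94,0.13,0.02,0,0,-0.017,0.35],[-0.95,0.02,0.01,0,0,-0.017,0.35],[-0.94,-0.07,0.01,0,0,-0.017,0.35],[-0.93,-0.17,0.02,0,0,-0.017,0.35],[-0.91,-0.27,0.01,0,0,-0.017,0.35],[0,0,0.9,0,0,0,0.35],[0,0,0.9,0,0,0,0.35],[0,0,0.9,0,0,0,0.35]]
[[0,0,0.9,0,0,0,0.35],[0,0,0.9,0,0,0,0.35]]
```

Request:
jog_arm(increments=[[-0.14, 0.94, 0.01, 0, 0, -0.017, 0.35], [-0.23, 0.91, 0.02, 0, 0, -0.017, 0.35], [-0.33, 0.89, 0.01, 0, 0, -0.017, 0.35], [-0.43, 0.84, 0.01, 0, 0, -0.017, 0.35], [-0.51, 0.8, 0.01, 0, 0, -0.017, 0.35], [-0.59, 0.74, 0.02, 0, 0, -0.017, 0.35], [-0.67, 0.66, 0.01, 0, 0, -0.017, 0.35], [-0.74, 0.6, 0.01, 0, 0, -0.017, 0.35], [-0.79, 0.51, 0.02, 0, 0, -0.018, 0.35], [-0.85, 0.42, 0.01, 0, 0, -0.017, 0.35], [-0.89, 0.33, 0.01, 0, 0, -0.017, 0.35], [-0.91, 0.23, 0.01, 0, 0, -0.017, 0.35], [-0.94, 0.13, 0.02, 0, 0, -0.017, 0.35], [-0.95, 0.02, 0.01, 0, 0, -0.017, 0.35], [-0.94, -0.07, 0.01, 0, 0, -0.017, 0.35], [-0.93, -0.17, 0.02, 0, 0, -0.017, 0.35], [-0.91, -0.27, 0.01, 0, 0, -0.017, 0.35], [0, 0, 0, 0, 0, 0, 0.35]])

```text
clock: 28.75
tcp_pos: [479.9, -406.4, 66.5]
tcp_rot: [-0.0, 0.685, 0.728, -0.001]
ft_force: [-0.6, -0.8, 0.2]
opening: 0.346
finger_force: 0.0
```

```bash
python3 dish.py; python3 - <<'E'
from plan import *
a=behind((480.8,-337.5),64,93.5)
plan([(*a,72,93.5,.35,20),(*a,-18,93.5,.35,18)])
E
```

```text
dish px [326. 117.] [280, 69, 93, 96, 7052] world [ 479.7 -337.5] tool [68.9  4.2]
tcp [ 479.9 -406.4   66.5] F [-0.6 -0.8  0.2]
at [ 481.  -403.9   66.7] 93.3 t 28.8
7 rows, ends [ 484.6 -401.3  -17.9] 93.6
[[0.12,0.19,-0.27,0,0,-0.001,0.35],[0,0,0.75,0,0,0,0.35],[0,0,0.75,0,0,0,0.35],[0,0,0.75,0,0,0,0.35],[0,0,0.75,0,0,0,0.35],[0,0,0.75,0,0,0,0.35],[0,0,0.75,0,0,0,0.35]]
```

Request:
jog_arm(increments=[[0.12, 0.19, 0, 0, 0, 0, 0.35], [0, 0, 0.75, 0, 0, 0, 0.35], [0, 0, 0.75, 0, 0, 0, 0.35], [0, 0, 0.75, 0, 0, 0, 0.35], [0, 0, 0.75, 0, 0, 0, 0.35], [0, 0, 0.75, 0, 0, 0, 0.35], [0, 0, 0.4, 0, 0, 0, 0.35], [0, 0, 0, 0, 0, 0, 0.35], [0, 0, 0, 0, 0, 0, 0.35]])

```text
clock: 29.55
tcp_pos: [486.1, -398.3, -16.3]
tcp_rot: [-0.001, 0.685, 0.728, 0.0]
ft_force: [0.1, 0.9, -0.2]
opening: 0.35
finger_force: 0.0
```

```bash
python3 dish.py; python3 - <<'E'
from plan import *
plan([(*behind((480.8,-337.5),48,93.5),-18,93.5,.35,12),(*behind((455,98),48,93.5),-18,93.5,.35,14)])
E
```

```text
dish px [315. 129.] [242, 55, 146, 150, 17183] world [ 479.6 -336.8] tool [61.9 -2.8]
tcp [ 486.1 -398.3  -16.3] F [ 0.1  0.9 -0.2]
at [ 486.6 -398.7  -15.5] 93.5 t 29.6
34 rows, ends [457.8  50.  -18.1] 93.5
[[0.34,-0.05,0.06,0,0,0,0.35],[0.33,-0.05,0.07,0,0,0,0.35],[0.68,0,0,0,0,0,0.35],[0.68,0,0,0,0,0,0.35],[0.68,0,0,0,0,0,0.35],[0.69,0.01,0,0,0,0,0.35],[0.68,0,0,0,0,0,0.35],[0.68,0,0,0,0,0,0.35],[0.68,0,0,0,0,0,0.35],[0.68,0,0,0,0,0,0.35],[0.68,0,0,0,0,0,0.35],[0.69,0,0,0,0,0,0.35],[0.68,0.01,0,0,0,0,0.35],[0.68,0,0,0,0,0,0.35],[0.68,0,0,0,0,0,0.35],[0.68,0,0,0,0,0,0.35],[0.68,0,0,0,0,0,0.35],[0.69,0,0,0,0,0,0.35],[0.68,0,0,0,0,0,0.35],[0.68,0,0,0,0,0,0.35]]
[[0.68,0.01,0,0,0,0,0.35],[0.68,0,0,0,0,0,0.35],[0.68,0,0,0,0,0,0.35],[0.69,0,0,0,0,0,0.35],[0.68,0,0,0,0,0,0.35],[0.68,0,0,0,0,0,0.35],[0.68,0,0,0,0,0,0.35],[0.68,0.01,0,0,0,0,0.35],[0.68,0,0,0,0,0,0.35],[0.69,0,0,0,0,0,0.35],[0.68,0,0,0,0,0,0.35],[0.68,0,0,0,0,0,0.35],[0.68,0,0,0,0,0,0.35],[0.68,0,0,0,0,0,0.35]]
```

Request:
jog_arm(increments=[[0.34, -0.09, 0.06, 0, 0, 0, 0.35], [0.33, -0.08, 0.04, 0, 0, 0, 0.35], [0.5, 0, 0, 0, 0, 0, 0.35], [0.68, 0, 0, 0, 0, 0, 0.35], [0.68, 0, 0, 0, 0, 0, 0.35], [0.68, 0, 0, 0, 0, 0, 0.35], [0.68, 0, 0, 0, 0, 0, 0.35], [0.68, 0, 0, 0, 0, 0, 0.35], [0.68, 0, 0, 0, 0, 0, 0.35], [0.68, 0, 0, 0, 0, 0, 0.35]])

```text
clock: 30.43
tcp_pos: [475.5, -278.7, -17.2]
tcp_rot: [0.0, 0.685, 0.729, -0.0]
ft_force: [0.7, -0.2, 1.0]
opening: 0.354
finger_force: 0.8
```

```bash
python3 dish.py; python3 - <<'E'
from plan import *
plan([(*behind((455,98),48,93.5),-18,93.5,.35,14)])
E
```

```text
dish px [319. 157.] [247, 85, 144, 144, 16287] world [ 471.6 -229.6] tool [49.2 -0.8]
tcp [ 475.5 -278.7  -17.2] F [ 0.7 -0.2  1. ]
at [ 475.6 -275.1  -17.1] 93.7 t 30.48
24 rows, ends [458.   50.  -17.9] 93.4
[[0.68,0.01,0,0,0,0,0.35],[0.68,0.01,0,0,0,0,0.35],[0.68,0,0.01,0,0,0,0.35],[0.67,0.01,0,0,0,0,0.35],[0.68,0.01,0,0,0,0,0.35],[0.68,0.01,0,0,0,0,0.35],[0.68,0,0,0,0,0,0.35],[0.68,0.01,0,0,0,0,0.35],[0.68,0.01,0.01,0,0,0,0.35],[0.67,0.01,0,0,0,0,0.35],[0.68,0,0,0,0,0,0.35],[0.68,0.01,0,0,0,0,0.35],[0.68,0.01,0,0,0,0,0.35],[0.68,0.01,0.01,0,0,0,0.35],[0.68,0,0,0,0,0,0.35],[0.68,0.01,0,0,0,0,0.35],[0.67,0.01,0,0,0,0,0.35],[0.68,0.01,0,0,0,0.001,0.35],[0.68,0,0.01,0,0,0,0.35],[0.68,0,0,0,0,0,0.35]]
[[0.68,0.01,0,0,0,0,0.35],[0.68,0,0,0,0,0,0.35],[0.67,0,0,0,0,0,0.35],[0.68,0.01,0,0,0,0,0.35]]
```

Request:
jog_arm(increments=[[0.68, 0.01, 0, 0, 0, 0, 0.35], [0.68, 0.01, 0, 0, 0, 0, 0.35], [0.68, 0, 0, 0, 0, 0, 0.35], [0.68, 0.01, 0, 0, 0, 0, 0.35], [0.68, 0.01, 0, 0, 0, 0, 0.35], [0.68, 0.01, 0, 0, 0, 0, 0.35], [0.68, 0, 0, 0, 0, 0, 0.35], [0.68, 0.01, 0, 0, 0, 0, 0.35], [0.68, 0.01, 0, 0, 0, 0, 0.35], [0.68, 0.01, 0, 0, 0, 0, 0.35], [0.68, 0, 0, 0, 0, 0, 0.35], [0.68, 0.01, 0, 0, 0, 0, 0.35], [0.68, 0.01, 0, 0, 0, 0, 0.35], [0.68, 0, 0, 0, 0, 0, 0.35], [0.68, 0, 0, 0, 0, 0, 0.35]])

```text
clock: 31.73
tcp_pos: [464.6, -75.9, -17.4]
tcp_rot: [0.0, 0.685, 0.729, -0.0]
ft_force: [0.6, -0.8, 0.9]
opening: 0.352
finger_force: 0.7
```

```bash
python3 dish.py; python3 - <<'E'
from plan import *
plan([(*behind((455,98),48,93.5),-18,93.5,.35,14)])
E
```

```text
dish px [319. 157.] [247, 85, 144, 144, 16301] world [460.8 -26.9] tool [49.2 -0.8]
tcp [464.6 -75.9 -17.4] F [ 0.6 -0.8  0.9]
at [464.6 -72.6 -17.1] 93.7 t 31.78
9 rows, ends [457.9  50.  -17.9] 93.4
[[0.68,0.01,0,0,0,0,0.35],[0.69,0,0.01,0,0,0,0.35],[0.68,0.01,0,0,0,0,0.35],[0.68,0.01,0.01,0,0,0,0.35],[0.68,0.01,0,0,0,0,0.35],[0.69,0,0.01,0,0,0,0.35],[0.68,0.01,0,0,0,0,0.35],[0.68,0.01,0.01,0,0,0.001,0.35],[0.68,0,0,0,0,0,0.35]]
```

Request:
jog_arm(increments=[[0.68, 0.01, 0, 0, 0, 0, 0.35], [0.68, 0, 0, 0, 0, 0, 0.35], [0.68, 0.01, 0, 0, 0, 0, 0.35], [0.68, 0.01, 0, 0, 0, 0, 0.35], [0.68, 0.01, 0, 0, 0, 0, 0.35], [0.68, 0, 0, 0, 0, 0, 0.35], [0.68, 0.01, 0, 0, 0, 0, 0.35], [0.6, 0, 0, 0, 0, 0, 0.35], [0.3, 0, 0, 0, 0, 0, 0.35], [0.1, 0, 0, 0, 0, 0, 0.35], [0, 0, 0, 0, 0, 0, 0.35], [-0.6, 0, 0, 0, 0, 0, 0.35], [-0.6, 0, -0.6, 0, 0, 0, 0.35], [0, 0, -0.9, 0, 0, 0, 0.35], [0, 0, -0.9, 0, 0, 0, 0.35], [0, 0, -0.9, 0, 0, 0, 0.35], [0, 0, -0.9, 0, 0, 0, 0.35], [0, 0, 0, 0, 0, 0, 0.35]])

```text
clock: 33.28
tcp_pos: [462.2, 13.6, 69.0]
tcp_rot: [0.002, 0.686, 0.728, 0.001]
ft_force: [0.3, -0.0, 0.2]
opening: 0.35
finger_force: 0.0
```

```bash
python3 dish.py; python3 fix.py; python3 - <<'E'
from plan import *
c=(455,94.5)
a=behind(c,62,2)
plan([(*a,68,2,.35,20),(*a,-18,2,.35,18)])
E
```

```text
dish px [316. 109.] [270, 61, 93, 97, 7075] world [454.8  87.7] tool [74.5 -3.2]
tcp [462.2  13.6  69. ] F [ 0.3 -0.   0.2]
top [263, 158, 17, 16, 222] [660.9 188.7]
top [355, 158, 12, 11, 103] [ 670.6 -112.9]
top [375, 161, 12, 12, 104] [ 658.7 -178.4]
top [291, 217, 19, 18, 261] [456.1  87.6]
side [282, 197, 13, 9, 27] [465.4  78.9]
[460.3  13.3  66. ] 33.43
at [460.3  13.3  66. ] 93.4 t 33.43
20 rows, ends [393.   92.3 -18. ] 2.0
[[0.28,-0.21,-0.01,0,0,0.017,0.35],[0.25,-0.23,0,0,0,0.017,0.35],[0.23,-0.27,-0.01,0,0,0.017,0.35],[0.19,-0.28,-0.01,0,0,0.017,0.35],[0.17,-0.3,0,0,0,0.017,0.35],[0.13,-0.32,-0.01,0,0,0.017,0.35],[0.1,-0.33,-0.01,0,0,0.017,0.35],[0.06,-0.34,0,0,0,0.016,0.35],[0.02,-0.35,-0.01,0,0,0.017,0.35],[-0.01,-0.35,-0.01,0,0,0.017,0.35],[-0.04,-0.34,0,0,0,0.017,0.35],[-0.08,-0.33,-0.01,0,0,0.017,0.35],[-0.12,-0.33,-0.01,0,0,0.017,0.35],[-0.16,-0.31,0,0,0,0.017,0.35],[-0.18,-0.29,-0.01,0,0,0.017,0.35],[0,0,0.86,0,0,0,0.35],[0,0,0.86,0,0,0,0.35],[0,0,0.86,0,0,0,0.35],[0,0,0.86,0,0,0,0.35],[0,0,0.86,0,0,0,0.35]]
```

```bash
python3 - <<'E'
from plan import *
a=behind((456,87.6),61,2)
plan([(*a,68,2,.35,20)])
E
```

```text
at [460.3  13.3  66. ] 93.4 t 33.43
15 rows, ends [395.1  85.5  68. ] 2.0
[[0.25,-0.2,-0.01,0,0,0.017,0.35],[0.23,-0.23,0,0,0,0.017,0.35],[0.21,-0.25,-0.01,0,0,0.017,0.35],[0.17,-0.28,-0.01,0,0,0.017,0.35],[0.15,-0.28,0,0,0,0.017,0.35],[0.12,-0.31,-0.01,0,0,0.017,0.35],[0.08,-0.31,-0.01,0,0,0.017,0.35],[0.05,-0.32,0,0,0,0.016,0.35],[0.01,-0.33,-0.01,0,0,0.017,0.35],[-0.02,-0.32,-0.01,0,0,0.017,0.35],[-0.05,-0.32,0,0,0,0.017,0.35],[-0.09,-0.31,-0.01,0,0,0.017,0.35],[-0.12,-0.3,-0.01,0,0,0.017,0.35],[-0.15,-0.29,0,0,0,0.017,0.35],[-0.18,-0.27,-0.01,0,0,0.017,0.35]]
```

Request:
jog_arm(increments=[[0.25, -0.2, 0, 0, 0, 0.017, 0.35], [0.23, -0.23, 0, 0, 0, 0.017, 0.35], [0.21, -0.25, 0, 0, 0, 0.017, 0.35], [0.17, -0.28, 0, 0, 0, 0.017, 0.35], [0.15, -0.28, 0, 0, 0, 0.017, 0.35], [0.12, -0.31, 0, 0, 0, 0.017, 0.35], [0.08, -0.31, 0, 0, 0, 0.017, 0.35], [0.05, -0.32, 0, 0, 0, 0.016, 0.35], [0.01, -0.33, 0, 0, 0, 0.017, 0.35], [-0.02, -0.32, 0, 0, 0, 0.017, 0.35], [-0.05, -0.32, 0, 0, 0, 0.017, 0.35], [-0.09, -0.31, 0, 0, 0, 0.017, 0.35], [-0.12, -0.3, 0, 0, 0, 0.017, 0.35], [-0.15, -0.29, 0, 0, 0, 0.017, 0.35], [-0.18, -0.27, 0, 0, 0, 0.017, 0.35], [0, 0, 0.4, 0, 0, 0, 0.35], [0, 0, 0, 0, 0, 0, 0.35]])

```text
clock: 34.85
tcp_pos: [394.2, 85.9, 56.7]
tcp_rot: [0.0, 1.0, 0.02, -0.001]
ft_force: [-0.5, -0.3, -0.6]
opening: 0.351
finger_force: 0.0
```

```bash
python3 dish.py; python3 - <<'E'
from plan import *
a=behind((456,87.6),61,2)
plan([(*a,55,2,.35,20),(*a,-18,2,.35,18)])
E
```

```text
dish px [322. 132.] [274, 77, 95, 99, 6337] world [452.3  85.2] tool [58.1  3. ]
tcp [394.2  85.9  56.7] F [-0.5 -0.3 -0.6]
at [394.4  85.9  57.1] 2.3 t 34.9
6 rows, ends [395.   85.6 -18.1] 2.0
[[0.03,0.02,0.11,0,0,0.001,0.35],[0,0,0.73,0,0,0,0.35],[0,0,0.73,0,0,0,0.35],[0,0,0.73,0,0,0,0.35],[0,0,0.73,0,0,0,0.35],[0,0,0.73,0,0,0,0.35]]
```

Request:
jog_arm(increments=[[-0.1, 0.05, 0.1, 0, 0, 0, 0.35], [0, 0, 0.73, 0, 0, 0, 0.35], [0, 0, 0.73, 0, 0, 0, 0.35], [0, 0, 0.73, 0, 0, 0, 0.35], [0, 0, 0.73, 0, 0, 0, 0.35], [0, 0, 0.7, 0, 0, 0, 0.35], [0, 0, 0, 0, 0, 0, 0.35]])

```text
clock: 35.48
tcp_pos: [391.8, 84.6, -18.1]
tcp_rot: [0.0, 1.0, 0.019, -0.002]
ft_force: [-0.1, -0.3, 0.4]
opening: 0.348
finger_force: 0.0
```

```bash
python3 dish.py; python3 - <<'E'
from plan import *
t=np.array([661.8,101.5])
k=np.radians(3.5);u=np.array([np.cos(k),np.sin(k)])
plan([(*behind((455,87),48,2),-18,2,.35,12),(*behind(t-28*u,48,3.5),-18,3.5,.35,13)])
E
```

```text
dish px [320. 132.] [245, 50, 149, 149, 14823] world [452.3  85.9] tool [60.4  1. ]
tcp [391.8  84.6 -18.1] F [-0.1 -0.3  0.4]
at [392.2  84.8 -17.1] 2.1 t 35.53
16 rows, ends [585.9  96.8 -18.1] 3.6
[[0.37,0,0.02,0,0,0,0.35],[0.37,0,0.03,0,0,0,0.35],[0.64,-0.02,0,0,0,0,0.35],[0.64,-0.01,0,0,0,-0.001,0.35],[0.64,-0.02,0,0,0,0,0.35],[0.64,-0.01,0,0,0,0,0.35],[0.64,-0.01,0,0,0,0,0.35],[0.64,-0.02,0,0,0,-0.001,0.35],[0.64,-0.01,0,0,0,0,0.35],[0.64,0,0,0,0,0,0.35],[0.64,-0.01,0,0,0,0,0.35],[0.64,-0.01,0,0,0,-0.001,0.35],[0.64,-0.01,0,0,0,0,0.35],[0.64,0,0,0,0,0,0.35],[0.64,-0.01,0,0,0,0,0.35],[0.64,0,0,0,0,-0.001,0.35]]
```

Request:
jog_arm(increments=[[0.37, 0, 0, 0, 0, 0, 0.35], [0.37, 0, 0, 0, 0, 0, 0.35], [0.64, -0.02, 0, 0, 0, 0, 0.35], [0.64, -0.01, 0, 0, 0, -0.001, 0.35], [0.64, -0.02, 0, 0, 0, 0, 0.35], [0.64, -0.01, 0, 0, 0, 0, 0.35], [0.64, -0.01, 0, 0, 0, 0, 0.35], [0.64, -0.02, 0, 0, 0, -0.001, 0.35], [0.64, -0.01, 0, 0, 0, 0, 0.35], [0.64, 0, 0, 0, 0, 0, 0.35], [0.64, -0.01, 0, 0, 0, 0, 0.35], [0.64, -0.01, 0, 0, 0, -0.001, 0.35], [0.64, -0.01, 0, 0, 0, 0, 0.35], [0.6, 0, 0, 0, 0, 0, 0.35], [0.4, 0, 0, 0, 0, 0, 0.35]])

```text
clock: 36.78
tcp_pos: [570.9, 95.5, -15.0]
tcp_rot: [-0.0, 1.0, 0.027, 0.001]
ft_force: [-0.6, 0.2, -0.2]
opening: 0.352
finger_force: 0.5
```

```bash
python3 dish.py; python3 - <<'E'
from plan import *
t=np.array([662,101.])
plan([(*behind(t,49,3),-18,3,.35,7)])
E
```

```text
dish px [117.  59.] [35, 0, 159, 132, 17454] world [657.9 189.3] tool [ 92.  -88.9]
dish px [319. 156.] [249, 86, 141, 142, 15776] world [619.8  97.6] tool [48.9  0.6]
tcp [570.9  95.5 -15. ] F [-0.6  0.2 -0.2]
at [572.   95.6 -15. ] 3.1 t 36.83
6 rows, ends [613.1  98.4 -18. ] 3.1
[[0.34,0,0.02,0,0,0,0.35],[0.35,-0.01,0.03,0,0,0,0.35],[0.34,0,0.02,0,0,0,0.35],[0.34,-0.01,0.03,0,0,0,0.35],[0.34,0,0.02,0,0,0,0.35],[0.35,-0.01,0.03,0,0,0,0.35]]
```

Request:
jog_arm(increments=[[0.34, -0.04, 0.02, 0, 0, 0, 0.35], [0.35, -0.04, 0.02, 0, 0, 0, 0.35], [0.34, -0.02, 0.02, 0, 0, 0, 0.35], [0.34, -0.01, 0, 0, 0, 0, 0.35], [0.34, 0, 0, 0, 0, 0, 0.35], [0.2, 0, 0, 0, 0, 0, 0.35], [0.1, 0, 0, 0, 0, 0, 0.35], [0, 0, 0, 0, 0, 0, 0.35]])

```text
clock: 37.5
tcp_pos: [609.1, 100.4, -17.3]
tcp_rot: [-0.0, 1.0, 0.027, 0.0]
ft_force: [-0.4, 0.3, 1.0]
opening: 0.349
finger_force: 0.0
```

```bash
python3 -c "
from dish import *
dish(show='pics/w8.png')"
```

```text
dish px [133. 137.] [58, 62, 150, 151, 17515] world [662.5 189.4] tool [ 58.2 -86. ]
dish px [319. 156.] [248, 84, 143, 145, 16284] world [658.4 102.5] tool [49.3  0.6]
tcp [609.1 100.4 -17.3] F [-0.4  0.3  1. ]
```

View pics/w8.png

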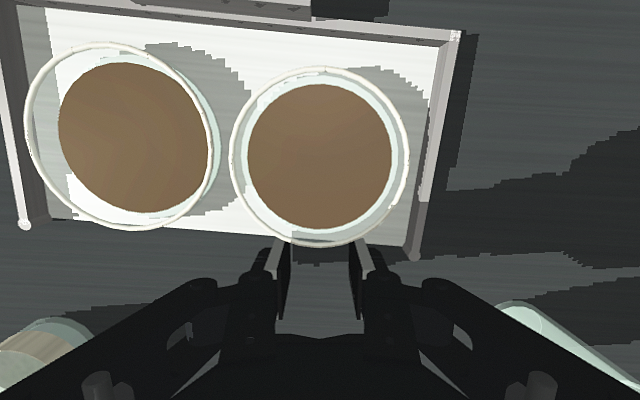

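Both large dishes sit inside the wide tray, at (133,137) and (319,156). One more 4 mm nudge for the right one, then retreat and do a final check.

Request:
jog_arm(increments=[[0.12, 0, 0, 0, 0, 0, 0.35], [0.1, 0, 0, 0, 0, 0, 0.35], [0, 0, 0, 0, 0, 0, 0.35], [0, 0, 0, 0, 0, 0, 0.35], [-0.5, 0, 0, 0, 0, 0, 0.35], [-0.9, 0, 0, 0, 0, 0, 0.35], [-0.9, 0, 0, 0, 0, 0, 0.35], [-0.5, 0, -0.6, 0, 0, 0, 0.35], [0, 0, -0.9, 0, 0, 0, 0.35], [0, 0, -0.9, 0, 0, 0, 0.35], [0, 0, -0.9, 0, 0, 0, 0.35], [0, 0, -0.9, 0, 0, 0, 0.35], [0, 0, -0.9, 0, 0, 0, 0.35], [-0.9, 0, -0.9, 0, 0, 0, 0.35], [-0.9, 0, -0.9, 0, 0, 0, 0.35], [-0.9, 0, -0.9, 0, 0, 0, 0.35], [0, 0, -0.9, 0, 0, 0, 0.35], [0, 0, 0, 0, 0, 0, 0.35]])

```text
clock: 39.05
tcp_pos: [504.3, 95.0, 160.4]
tcp_rot: [0.0, 1.0, 0.028, 0.003]
ft_force: [1.1, 0.3, 0.9]
opening: 0.351
finger_force: 0.0
```

```bash
cp top.npz x.npz; python3 dish.py; python3 fix.py; python3 - <<'E'
from plan import *
d=dict(np.load('top.npz'));hsv=cv2.cvtColor(d['color'],cv2.COLOR_RGB2HSV)
m=(hsv[...,2]>110).astype(np.uint8);m[:140]=0;m[275:]=0;m[:,:190]=0;m[:,465:]=0
n,l,s,ce=cv2.connectedComponentsWithStats(m)
for i in range(1,n):
    if s[i,4]>100: print(s[i],ce[i].round(1))
E
```

```text
dish px [230.  25.] [193, 0, 73, 58, 3466] world [654.7 187.7] tool [154.4 -84.3]
dish px [320.  28.] [285, 0, 70, 63, 3719] world [657. 102.] tool [152.    1.4]
dish px [549.  25.] [525, 0, 50, 55, 2169] world [ 670.2 -116.1] tool [153.  219.9]
dish px [616.  42.] [592, 16, 48, 55, 2053] world [ 658.7 -182.9] tool [137.9 286. ]
tcp [504.3  95.  160.4] F [1.1 0.3 0.9]
top [355, 158, 12, 11, 103] [ 670.7 -112.9]
top [375, 161, 12, 12, 105] [ 658.6 -178.5]
[503.3  94.2 156.6] 39.2
[296 140  18  23 122] [304.9 152.3]
[ 253  143  130  132 4025] [307.9 212.2]
[ 345  145   51   37 1337] [370.7 163.1]
[431 166  27  26 533] [443.6 178.3]
[393 185  17  18 223] [401.2 193.6]
[243 189  16  19 235] [250.6 197.8]
[375 247  24  27 460] [387. 259.]
```

Request:
jog_arm(increments=[[-0.6, 1, -0.3, 0, 0, 0, 0.35], [-0.6, 1, -0.3, 0, 0, 0, 0.35], [-0.6, 1, -0.3, 0, 0, 0, 0.35], [-0.5, 1, 0, 0, 0, 0, 0.35], [-0.5, 1, 0, 0, 0, 0, 0.35], [-0.3, 1, 0, 0, 0, 0, 0.35], [0, 1, 0, 0, 0, 0, 0.35], [0, 1, 0, 0, 0, 0, 0.35], [0, 1, 0, 0, 0, 0, 0.35], [0, 1, 0, 0, 0, 0, 0.35], [0, 1, 0, 0, 0, 0, 0.35], [0, 1, 0, 0, 0, 0, 0.35], [0, 1, 0, 0, 0, 0, 0.35], [0, 1, 0, 0, 0, 0, 0.35], [0, 0, 0, 0, 0, 0, 0.35]])

```text
clock: 40.45
tcp_pos: [455.9, -192.8, 173.3]
tcp_rot: [0.0, 1.0, 0.025, -0.001]
ft_force: [0.3, -0.7, -0.6]
opening: 0.347
finger_force: 0.0
```

```bash
python3 fix.py; python3 - <<'E'
from plan import *
d=dict(np.load('top.npz'));hsv=cv2.cvtColor(d['color'],cv2.COLOR_RGB2HSV)
m=(hsv[...,2]>110).astype(np.uint8);m[:140]=0;m[275:]=0;m[:,:190]=0;m[:,465:]=0
n,l,s,ce=cv2.connectedComponentsWithStats(m)
for i in range(1,n):
    if s[i,4]>100: print(s[i],ce[i].round(1))
E
```

```text
top [262, 158, 18, 16, 226] [661.  188.8]
top [288, 158, 17, 16, 225] [661.1 103.7]
top [355, 158, 12, 11, 104] [ 670.6 -112.7]
top [375, 161, 11, 12, 104] [ 658.5 -178.1]
[ 456.1 -188.9  173.5] 40.55
[ 253  143   61   38 1963] [283.1 162.8]
[ 345  145   51   37 1334] [370.7 163.1]
[391 157  24  91 616] [404.1 199.8]
[440 167  18  30 209] [449.9 181.1]
[323 181  15  18 206] [330.  189.4]
[243 189  16  19 236] [250.5 197.8]
[318 243  14  16 169] [324.9 250.9]
[372 247  26  27 569] [384.7 259.9]
[398 266  48   9 302] [421.  270.5]
```

```bash
python3 -c "
from rig import sign_off
print(sign_off())"
```

```text
the job is handed in; nothing more can be done
None
```

All four dishes were slid flat into their trays, the two large in the wide one and the two small in the narrow one. The last top views showed them inside and the jars, beaker and weight unmoved (tip box and wipes tub not re-measured), and the job was handed in at about 40.6 s.

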